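# Load the light-exposure carousel

### The job

Get the light-exposure turntable ready for a run: first swing the lamp's dimmer lever all the way back to its off stop, and keep it off while you load. Then load every sample jar and vial on the bench into the carousel through the notch in the clear hood, turning the carousel by its knob so that a free seat of the right size faces the notch each time: wide jars in wide seats, slim vials in narrow ones, each standing upright on the seat's floor. When all are in, turn an empty seat to the notch so that every sample is under the hood, then set the lever to the pointer; leave the bottle, beaker and timer alone.

Things in the scene. Friction and masses are not known exactly. Their poses are not given: they have to be found in the camera images.
- jar_1_center (a point): Wide glass sample jar with a white cap: upright cylinder, 54 mm diameter, 48 mm tall (body 36 mm, cap 53 mm diameter and 12 mm high on top), about 150 g, heavy at the bottom. This point is its centre, 24 mm above its underside; z up its axis. May be absent.
- jar_2_center (a point): A second wide jar, the same as jar_1. May be absent.
- vial_1_center (a point): Slim glass vial with a white cap: upright cylinder, 34 mm diameter, 48 mm tall (cap 33 mm diameter, top 12 mm), about 70 g, heavy at the bottom. This point is its centre, 24 mm above its underside; z up its axis. May be absent.
- vial_2_center (a point): A second slim vial, the same as vial_1. May be absent.
- turntable_axis (a point): Point on the carousel's vertical axis, at the height of the seat floors (44 mm above the bench), fixed to the turntable's base. The base is a white square plate, 310 mm, 22 mm thick, centred on the axis; its own -x side is the side with the loading notch.
- hood (a point): Clear flat hood, 310 mm square, 5 mm thick, top 125 mm above the bench, on four corner posts; this point is on its top, on the carousel's axis. It covers the carousel except for the notch. A white lamp bar, top 153 mm above the bench, lies along the hood's back edge, 105 mm and more behind the axis.
- load_point (a point): The loading point, fixed to the base: in the hood's open notch, 105 mm from the axis, at seat-floor height. A seat turned to this point can be reached from above; the other three are then under the hood. The notch is 170 mm wide, open at the front, and runs in from the hood's front edge to 25 mm short of the axis. Axes: the base's.
- carousel (a joint): Angle of the carousel (rad), growing anticlockwise seen from above; turns more than a full turn either way (stops at -12 and 12), has a little friction (0.12 N m) and damping (0.12 N m s/rad) and stays where it is left. Grey disc, 296 mm diameter, about 2 kg, four seats at 90 degrees, in turn wide, narrow, wide, narrow, each centred 105 mm from the axis.
- knob (a point): Grip point of the carousel's turning knob, on its axis above the hood, turning with the carousel: a black upright bar 60 mm long (along this point's x), 14 mm thick (along y) and 45 mm tall, from 135 to 180 mm above the bench; this point is 162.5 mm above the bench.
- wide_seat_1 (a point): Centre of the floor of a wide seat of the carousel, 44 mm above the bench: a square 66 mm inside with curbs 4 mm thick and 7 mm high. Turns with the carousel; axes as the point knob's: z up. For a wide jar.
- wide_seat_2 (a point): The other wide seat, opposite wide_seat_1.
- narrow_seat_1 (a point): Centre of the floor of a narrow seat, 44 mm above the bench: a square 46 mm inside with curbs 4 mm thick and 7 mm high. Turns with the carousel. For a slim vial.
- narrow_seat_2 (a point): The other narrow seat, opposite narrow_seat_1.
- lever (a joint): Angle of the lamp's dimmer lever (rad): 0 is the off stop, grows anticlockwise seen from above to 1.6 (full light). It swings level about a vertical pivot, has light friction (0.12 N m) and stays where it is left.
- lever_handle (a point): Grip point of the lever's handle: a black upright round pin, 16 mm diameter, 56 mm tall, from 42 to 98 mm above the bench, 85 mm from the pivot; this point is 77 mm above the bench, on its axis. A steel lever arm (12 mm wide, top 49 mm above the bench) joins it to the pivot; below is the grey dimmer housing, 170 x 190 mm, top 34 mm above the bench.
- lever_pivot (a point): Point on the lever's vertical pivot axis, 77 mm above the bench, level with lever_handle.
- pointer (a joint): Angle of the setting pointer (rad), about the same pivot and measured as the lever's: the lever stands at the pointer when both angles are equal. It is not to be moved.
- pointer_mark (a point): Where lever_handle will be when the lever stands at the pointer. The pointer is a small steel tab lying on the housing, just outside the swing of the handle, in line with this point and the pivot.
- reagent_bottle: Bystander: white bottle, 68 mm diameter, 150 mm tall, with a yellow cap; origin at the centre of its underside.
- beaker: Bystander: small glass beaker, 50 mm diameter, 60 mm tall; origin at the centre of its underside.
- timer: Bystander: black lab timer, 60 x 85 x 30 mm, lying flat; origin at the centre of its underside.
Things that resemble listed ones, but are neither listed nor needed, are in the scene too. What is shaped like the part that bears vial_2_center but pink is not meant.

How it is judged:
By the outcome, as a careful person would: the job done as asked, in the order asked, and still so for the second after the job is handed in, with the robot touching nothing.
Of jar_1, jar_2, vial_1, vial_2 only 2 to 3 are there at a start; the rules pass over those that are not, and their reading is None.
At some moment in a run one of jar_1, jar_2, vial_1, vial_2 may be knocked a few centimetres aside while the robot is not near it.
It also fails if it takes over 210 s, if anything falls off the work surface, if the arm or the gripper's body presses on something with over 40 N, if the wrist force passes 120 N, or if a joint passes its speed limit or range.

### The arm

A 7-joint arm with a two-finger parallel gripper is mounted at the origin on the work surface. World frame = base frame: x ahead of the robot, y to its left, z up, the work surface at z = 0. Lengths are in m, angles in rad, forces in N, time in s.
With the tool pointing down it reaches from about 0.4 to 0.875 m from the base axis. Payload 19.3 kg.
Tool frame: the origin (TCP) lies where the fingers leave the gripper's body, on its centre line; the fingertips stand 73 mm ahead of it and the grasp point (between the pads) lies 54 mm ahead of it; z points along the fingers, y is the line along which they close (so a half turn about z gives the same grasp; the last joint's range is limited). The gripper opens to 85 mm and grips with 20 to 120 N. Pads are 22 mm wide; open, the fingers measure 114 mm over their backs; the gripper's body (76 mm by 85 mm) begins 54 mm behind the grasp point. The pads swing forward as they close: fully open they stand 13 mm farther back than shut.
Start: joints at [1.064, 0.521, -0.036, 1.599, 0.021, 1.021, -0.113], TCP at [0.264, -0.566, 0.304] pointing down, gripper open.
Joint ranges: [-2.91, 2.91], [-0.3, 2.13], [-1.5, 1.42], [0.17, 2.43], [-1.26, 4.41], [0.16, 1.93], [-2.52, 2.52]. Speed limits (rad/s): [1.89, 1.89, 2.39, 2.39, 3.01, 3.01, 3.01].

### API

Orientations are given as a rotation vector (axis times angle).
In Python, from bench import sense, cams, workorder gives the robot as it stands.
- The arm moves only by the tool drive_tool, never from a script. Its argument "motion" is a list that holds one entry, the list of rows, each a list of 7 numbers: the gripper's target within -1 to 1 (fully open at 1, half-way at 0, shut at -1), then the shift along the tool's x, y, z scaled (see below), then the turn, a rotation vector about the tool's x, y, z scaled (see below). A call has 1 to 5 rows; each row shifts and turns the commanded pose from where the row before left it, along the tool's axes as they then stand; what a row does not reach is not made up. The controller multiplies each number of a shift by 0.02 m and each number of a turn by 10 degrees. A row lasts 1/8 s, in which the tool goes at most 62.5 mm and 10.7 degrees, less where a joint would pass 70% of its speed; a pose out of reach is approached as far as the arm can. A call with a number of a shift or a turn outside -1 to 1 is refused whole. A call with a gripper value outside its range is refused whole. The fingers move at their own pace and stop on an object; "grip_force" is the grip in N (left out, the last holds). Time passes only in rows, so rows that do not move let the fingers close. It gives the time, the measured TCP pose, the force, the opening and the grip force at its end, in the units of the state.
- sense(): the state, without advancing time (a new reading comes with each control period).
- cams.get_image(name): name is "scene" or "top" or "wrist"; returns a dict with "image" (480x640x3 uint8, blue, green, red), "fx", "fy", "cx", "cy" (pixels), "rvec" (rotation vector, rad) and "tvec" (3), from world to camera coordinates, as OpenCV has them. Camera axes: x right, y down, z forward; pixel columns grow to the right and rows downward; lengths in m; the calibration is good to about 2 mm. A picture is of the moment at which its call begins. There is no depth.
- workorder.finish_job(): hands the job in; it is judged then, once.
The state is a dict: "time": time; "joints": joint angles; "qd": joint speeds; "joint_efforts": joint torques, N m; "position": TCP position; "eef_rot": TCP orientation; "force": force on the tool from outside, world axes, zero at the start; "moment": the same for the moment, N m; "grip_width": opening from 0.0 (shut) to 1.0 (fully open); "finger_force": force on a finger pad.
Only numpy, scipy, OpenCV 4.12 (cv2) and the standard library are available. Lean on these libraries where they do the work, as an engineer would, in place of code of your own. Each camera call takes 0.05 s, during which the arm holds its last target. There are 200 camera calls.

## Working session

There is one attempt and no reset: what is moved stays moved. The work goes in short steps, Python scripts to look and compute and a tool call to move; the robot and the scene stay as the last step left them, time stands still between calls to the robot, and variables do not carry over. Pictures are saved under pics/ and viewed, at most 14 in all, crops included, and the job is handed in when it is done.

Besides the shell and the picture viewer there is one more tool, called after "Call:" in YAML: its name, and indented under it one key for each argument. drive_tool: Moves the arm, as the interface text tells. Shifts and turns lie within -1 to 1; 1 stands for 0.02 m of shift or 10 degrees of turn. Its arguments: {"type":"object","properties":{"motion":{"type":"array"},"grip_force":{"type":"number"}},"required":["motion"]}

```bash
ls; mkdir -p pics; cat > h.py <<'E'
import numpy as np, cv2
from bench import sense, cams, workorder
def shot(n,fn=None):
    d=cams.get_image(n)
    if fn: cv2.imwrite('pics/'+fn,d['image'])
    return d
def cam(d):
    R,_=cv2.Rodrigues(np.array(d['rvec'],float)); return R,np.array(d['tvec'],float).ravel()
def ray(d,u,v,z):
    R,t=cam(d); c=-R.T@t
    r=R.T@np.array([(u-d['cx'])/d['fx'],(v-d['cy'])/d['fy'],1.]); return (c+r*(z-c[2])/r[2]).round(4)
def proj(d,p):
    R,t=cam(d); q=R@np.array(p,float)+t; return np.array([d['fx']*q[0]/q[2]+d['cx'],d['fy']*q[1]/q[2]+d['cy']]).round(1)
def blobs(m,amin=60):
    n,l,s,c=cv2.connectedComponentsWithStats(m.astype(np.uint8))
    return [(c[i].round(1).tolist(),s[i].tolist()) for i in range(1,n) if s[i][4]>amin]
E
python3 - <<'E'
from h import *
s=sense(); print({k:np.round(v,3).tolist() for k,v in s.items()})
import pickle
for n in ['scene','top','wrist']:
    d=shot(n,n+'0.png'); R,t=cam(d); print(n,-R.T@t,d['fx'],R.round(2).tolist()); pickle.dump(d,open(n+'0.pkl','wb'))
E
```

```text
pics
{'time': 0.0, 'joints': [1.064, 0.522, -0.036, 1.6, 0.021, 1.021, -0.113], 'qd': [-0.0, 0.002, 0.001, 0.0, -0.0, 0.002, 0.002], 'joint_efforts': [0.0, -92.709, 1.98, -36.994, 0.018, 0.008, -0.0], 'position': [0.264, -0.566, 0.303], 'eef_rot': [-3.066, -0.68, 0.0], 'force': [-0.223, 0.579, -0.037], 'moment': [0.004, 0.045, -0.011], 'finger_force': 0.0, 'grip_width': 0.997}
scene [ 1.12180011 -0.5787527   1.1108406 ] 527.7870939057693 [[0.75, 0.67, -0.01], [0.5, -0.56, -0.66], [-0.44, 0.49, -0.75]]
top [0.47892236 0.0518597  1.04274175] 441.00781584694823 [[0.01, -1.0, 0.02], [-1.0, -0.01, -0.03], [0.03, -0.02, -1.0]]
wrist [ 0.332817   -0.53492517  0.37313068] 368.76550430775086 [[0.42, -0.91, -0.0], [-0.87, -0.4, 0.29], [-0.27, -0.12, -0.96]]
```

View pics/top0.png

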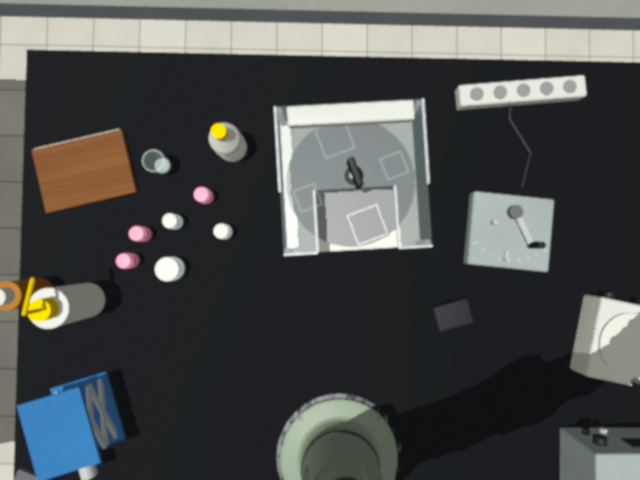

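View pics/scene0.png

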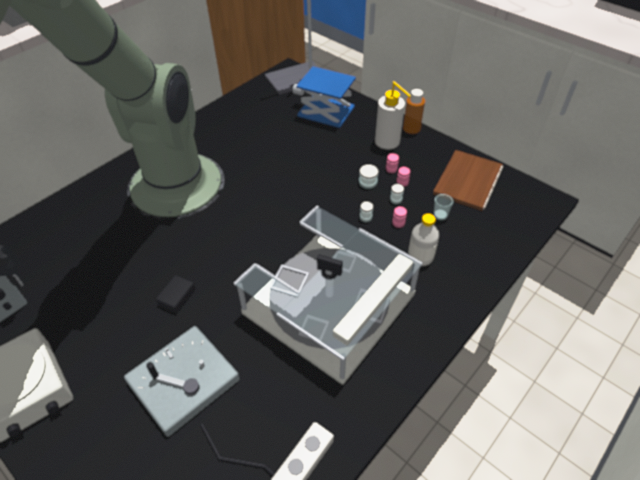

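```bash
python3 - <<'E'
from h import *
import pickle
d=pickle.load(open('top0.pkl','rb')); im=d['image']
a=cv2.resize(im[90:265,265:440],(600,600),interpolation=2)
b=cv2.resize(im[185:280,460:560],None,fx=2,fy=2,interpolation=2)
o=np.zeros((600,800,3),np.uint8);o[:,:600]=a;o[:190,600:]=b
c=cv2.resize(im[180:290,110:240],(200,170),interpolation=2);o[200:370,600:]=c
cv2.imwrite('pics/c1.png',o)
hs=cv2.cvtColor(im,cv2.COLOR_BGR2HSV)
m=(hs[...,2]>190)&(hs[...,1]<40); m[:, :130]=0;m[:,240:]=0;m[:190]=0;m[300:]=0
for c,s in blobs(m,20): print(c,s,ray(d,*c,.046))
for p in [(285,254),(432,246),(274,105),(424,97)]: print(p,ray(d,*p,.125))
E
```

```text
[169.3, 220.5] [162, 214, 15, 14, 170] [0.543  0.3864 0.046 ]
[220.8, 230.8] [214, 224, 15, 15, 178] [0.5211 0.271  0.046 ]
[166.6, 268.7] [155, 257, 24, 24, 456] [0.4349 0.3902 0.046 ]
(285, 254) [0.4711 0.1204 0.125 ]
(432, 246) [ 0.4909 -0.1865  0.125 ]
(274, 105) [0.7826 0.1473 0.125 ]
(424, 97) [ 0.8054 -0.1683  0.125 ]
```

View pics/c1.png

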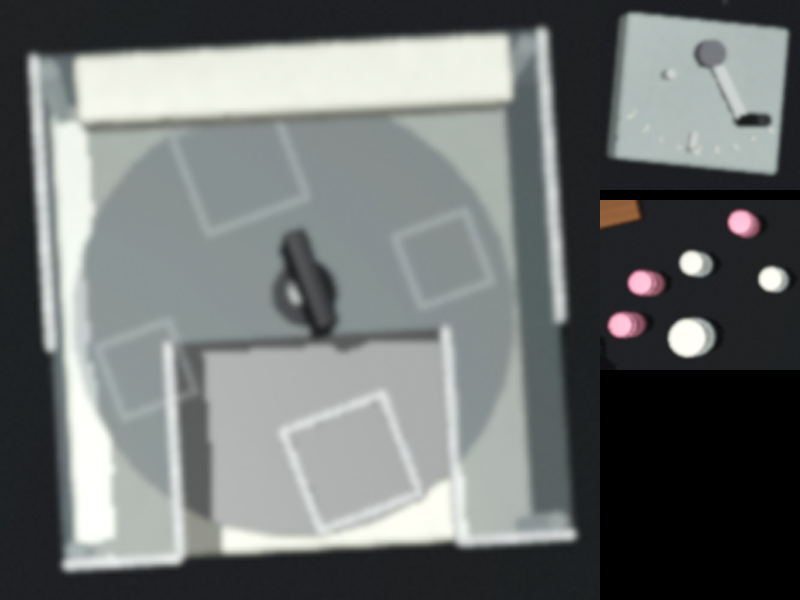

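```bash
cat >> h.py <<'E'
from scipy.spatial.transform import Rotation as Rot
def go(p,yaw=90,g=True):
    """shift (units of 20 mm) in HOME-like tool axes at given yaw (deg of tool x) ; p = grasp point target if g; turn in units of 10 deg about tool z"""
    s=sense(); R=Rot.from_rotvec(s['eef_rot']).as_matrix(); P=np.array(s['position'])
    y0=np.degrees(np.arctan2(R[1,0],R[0,0])); t=np.array(p,float)+([0,0,.054] if g else [0,0,0])
    print('now tcp',P.round(4),'yaw',round(y0,2),'tilt',R[:,2].round(3),'need shift units(cur axes)',(R.T@(t-P)/.02).round(2),'turn z',round(-((yaw-y0+180)%360-180)/10,2),'world d',(t-P).round(4))
E
python3 - <<'E'
from h import *
import pickle
d=pickle.load(open('top0.pkl','rb'))
A=lambda x,y:(265+x/3.4286,90+y/3.4286)
B=lambda x,y:(460+(x-600)/2,185+y/2)
w=ray(d,*A(353,462.5),.049);n1=ray(d,*A(443,258),.049);n2=ray(d,*A(146.5,368),.049)
ax=(n1+n2)/2; print('wide',w,'nR',n1,'nL',n2,'axis',ax,np.linalg.norm(w-ax),np.linalg.norm(n1-ax))
print('hood c',np.mean([ray(d,*p,.125) for p in [(285,254),(432,246),(274,105),(424,97)]],0))
for a in (ax-w,n1-ax,n2-ax): print(np.degrees(np.arctan2(a[1],a[0])))
pv=ray(d,*B(711,53),.055);h=ray(d,*B(764,120),.098);h2=ray(d,*B(741,119),.045);pt=ray(d,*B(692,140),.036)
print('pivot',pv,'handle',h,h2,'pt',pt)
for q in (h,h2,pt): print(np.linalg.norm((q-pv)[:2]),np.degrees(np.arctan2(*(q-pv)[[1,0]])))
go([0.42,-0.42,.15])
E
```

```text
wide [ 0.5381 -0.0603  0.049 ] nR [ 0.6745 -0.1191  0.049 ] nL [0.5988 0.0765 0.049 ] axis [ 0.63665 -0.0213   0.049  ] 0.10598633166592748 0.10486878706269089
hood c [ 0.6375   -0.021775  0.125   ]
21.590598108301194
-68.84284917481075
111.1571508251892
pivot [ 0.572  -0.3949  0.055 ] handle [ 0.4959 -0.4334  0.098 ] [ 0.4977 -0.434   0.045 ] pt [ 0.4731 -0.3812  0.036 ]
0.08528458242847879 -153.1645459979724
0.08396010957591706 -152.2446377303015
0.09984437891038225 172.11336266566033
now tcp [ 0.2643 -0.5662  0.3035] yaw 25.02 tilt [-0.     0.001 -1.   ] need shift units(cur axes) [10.15 -3.33  4.98] turn z -6.5 world d [ 0.1557  0.1462 -0.0995]
```

Call:
drive_tool:
  motion:
    - [[0,0,0,0,0,0,0.95],[0,0,0,0,0,0,0.95],[0,0,0,0,0,0,0.95],[0,0,0,0,0,0,0.95],[0,0,0,0,0,0,0]]

```text
time: 0.78
position: [0.2645, -0.5662, 0.3037]
eef_rot: [-3.121, 0.353, 0.001]
force: [-0.1, 0.4, 1.1]
grip_width: 0.499
finger_force: 0.0
```

Call:
drive_tool:
  motion:
    - [[0,0.98,-0.9,0.3,0,0,0],[0,0.98,-0.9,0.3,0,0,0],[0,0.98,-0.9,0.3,0,0,0],[0,0.98,-0.9,0.3,0,0,0],[0,0.98,-0.9,0.3,0,0,0]]

```text
time: 1.4
position: [0.3808, -0.5001, 0.2736]
eef_rot: [-3.122, 0.347, 0.0]
force: [-0.1, -1.3, -0.5]
grip_width: 0.504
finger_force: 0.0
```

Call:
drive_tool:
  motion:
    - [[0,0.98,-0.9,0.3,0,0,0],[0,0.98,-0.9,0.3,0,0,0],[0,0.98,-0.9,0.3,0,0,0],[0,0.98,-0.9,0.3,0,0,0],[0,0.98,-0.9,0.3,0,0,0]]

```text
time: 2.02
position: [0.4964, -0.4344, 0.2435]
eef_rot: [-3.122, 0.348, 0.0]
force: [0.3, 0.8, 0.4]
grip_width: 0.502
finger_force: 0.0
```

```bash
python3 - <<'E'
from h import *
go([.497,-.4337,.077],-13)
d=shot('wrist','w1.png'); print(proj(d,[.497,-.4337,.098]),proj(d,[.572,-.3949,.055]))
E
```

```text
now tcp [ 0.4964 -0.4344  0.2435] yaw -12.7 tilt [-0.  0. -1.] need shift units(cur axes) [ 0.02 -0.04  5.63] turn z 0.03 world d [ 0.0006  0.0007 -0.1125]
[322.4 258.3] [242.5 147.3]
```

View pics/w1.png

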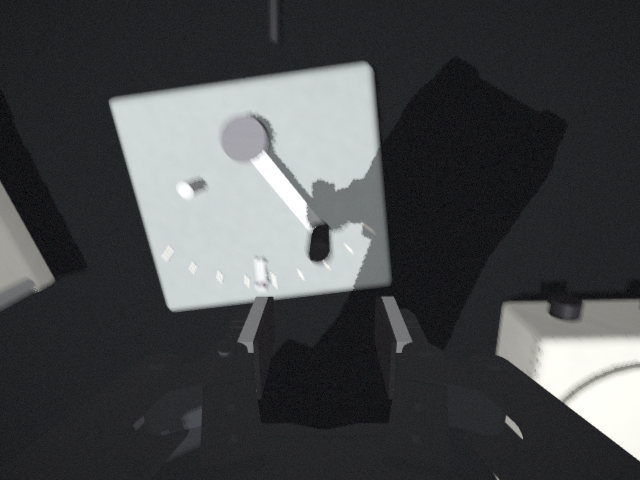

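Call:
drive_tool:
  motion:
    - [[0,0,0,1,0,0,0],[0,0,0,1,0,0,0],[0,0,0,1,0,0,0],[0,0,0,1,0,0,0],[0,0,0,1,0,0,0]]

```text
time: 2.7
position: [0.4956, -0.435, 0.1425]
eef_rot: [-3.121, 0.355, 0.0]
force: [-0.9, -0.5, -0.7]
grip_width: 0.503
finger_force: 0.0
```

Call:
drive_tool:
  motion:
    - [[0,0,0,0.6,0,0,0],[-1,0,0,0,0,0,0],[-1,0,0,0,0,0,0],[-1,0,0,0,0,0,0],[-1,0,0,0,0,0,0]]
  grip_force: 20

```text
time: 3.32
position: [0.4961, -0.4348, 0.1322]
eef_rot: [3.121, -0.355, 0.001]
force: [2.6, 0.5, -7.2]
grip_width: 0.182
finger_force: 21.6
```

```bash
python3 - <<'E'
from h import *
import pickle
R0=pickle.load(open('top0.pkl','rb'))
# triangulate pivot disc: wrist calibration of w1 not stored; use current wrist? only pose-fixed camera mount: recompute offset
d=shot('wrist','w2.png'); Rc,t=cam(d)
s=sense(); R=Rot.from_rotvec(s['eef_rot']).as_matrix(); P=np.array(s['position'])
Rw=Rc; c=-Rc.T@t; off=c-P+np.array([.4964,-.4344,.2435])  # same orientation earlier
e=dict(d); e['tvec']=-Rc@off
T=lambda u,v,z:ray(e,u,v,z)
for z in (.04,.05,.06,.07): print(z,T(243,138,z),ray(R0,515.5,211.5,z))
for z in (.034,.038,.044): print('ptr wrist',T(261,270,z),T(261,260,z),T(261,283,z),'top',ray(R0,506,255,z))
print('peg',T(187,188,.04)); print(s['grip_width'],s['force'],s['position'])
E
```

```text
0.04 [ 0.5784 -0.3942  0.04  ] [ 0.5734 -0.4017  0.04  ]
0.05 [ 0.5781 -0.3963  0.05  ] [ 0.5725 -0.3971  0.05  ]
0.06 [ 0.5778 -0.3984  0.06  ] [ 0.5715 -0.3926  0.06  ]
0.07 [ 0.5775 -0.4005  0.07  ] [ 0.5706 -0.3881  0.07  ]
ptr wrist [ 0.4768 -0.3776  0.034 ] [ 0.485 -0.38   0.034] [ 0.4658 -0.3745  0.034 ] top [ 0.473 -0.382  0.034]
ptr wrist [ 0.4781 -0.3787  0.038 ] [ 0.4862 -0.381   0.038 ] [ 0.4673 -0.3757  0.038 ] top [ 0.4731 -0.3803  0.038 ]
ptr wrist [ 0.4801 -0.3803  0.044 ] [ 0.4881 -0.3826  0.044 ] [ 0.4695 -0.3773  0.044 ] top [ 0.4731 -0.3777  0.044 ]
peg [ 0.5536 -0.3435  0.04  ]
0.18050479466784156 [ 3.54537357  1.35028292 -5.36840517] [ 0.49604403 -0.43483438  0.13213182]
```

```bash
python3 - <<'E'
from h import *
p=np.array([.573,-.397]); s=sense(); R=Rot.from_rotvec(s['eef_rot']).as_matrix()
f=lambda a:p+.085*np.array([np.cos(np.radians(a)),np.sin(np.radians(a))])
for a in range(206,115,-10):
    e=f(a-10)-f(a); print(a-10,(R.T@[e[0],e[1],0]/.02).round(2), f(a-10).round(3))
E
```

```text
196 [-0.41 -0.61 -0.  ] [ 0.491 -0.42 ]
186 [-0.3  -0.68 -0.  ] [ 0.488 -0.406]
176 [-0.18 -0.72 -0.  ] [ 0.488 -0.391]
166 [-0.05 -0.74  0.  ] [ 0.491 -0.376]
156 [ 0.08 -0.74  0.  ] [ 0.495 -0.362]
146 [ 0.2  -0.71  0.  ] [ 0.503 -0.349]
136 [ 0.33 -0.67  0.  ] [ 0.512 -0.338]
126 [ 0.44 -0.6   0.  ] [ 0.523 -0.328]
116 [ 0.53 -0.51  0.  ] [ 0.536 -0.321]
106 [ 0.61 -0.41  0.  ] [ 0.55  -0.315]
```

Call:
drive_tool:
  motion:
    - [[-1,-0.41,-0.61,0,0,0,0],[-1,-0.3,-0.68,0,0,0,0],[-1,-0.18,-0.72,0,0,0,0],[-1,-0.05,-0.74,0,0,0,0],[-1,0.08,-0.74,0,0,0,0]]

```text
time: 4.0
position: [0.4935, -0.3637, 0.1322]
eef_rot: [3.12, -0.358, -0.002]
force: [-6.0, -2.2, -2.3]
grip_width: 0.181
finger_force: 22.0
```

Call:
drive_tool:
  motion:
    - [[-1,0.2,-0.71,0,0,0,0],[-1,0.33,-0.67,0,0,0,0],[-1,0,0,0,0,0,0]]

```text
time: 4.38
position: [0.5118, -0.3377, 0.1322]
eef_rot: [-3.121, 0.353, -0.0]
force: [-2.4, 3.2, 3.7]
grip_width: 0.18
finger_force: 22.6
```

Half rows toward the stop, watching force.

Call:
drive_tool:
  motion:
    - [[-1,0.2,-0.31,0,0,0,0],[-1,0,0,0,0,0,0]]

```text
time: 4.62
position: [0.5166, -0.3335, 0.1322]
eef_rot: [-3.121, 0.355, -0.001]
force: [-1.9, 2.0, 4.0]
grip_width: 0.18
finger_force: 22.6
```

Call:
drive_tool:
  motion:
    - [[-1,0.22,-0.3,0,0,0,0],[-1,0,0,0,0,0,0]]

```text
time: 4.88
position: [0.5212, -0.33, 0.1321]
eef_rot: [3.12, -0.357, -0.002]
force: [-7.8, -4.7, 6.5]
grip_width: 0.182
finger_force: 22.9
```

Call:
drive_tool:
  motion:
    - [[-1,0.15,-0.18,0,0,0,0],[-1,0,0,0,0,0,0]]

```text
time: 5.12
position: [0.5217, -0.3296, 0.132]
eef_rot: [3.117, -0.361, -0.009]
force: [-26.2, -14.7, 13.8]
grip_width: 0.18
finger_force: 24.1
```

Call:
drive_tool:
  motion:
    - [[0,0,0,0,0,0,0],[0,0,0,0,0,0,0],[0,0,0,-1,0,0,0],[0,0,0,-1,0,0,0],[0,0,0,-1,0,0,0]]

```text
time: 5.75
position: [0.5263, -0.3258, 0.1942]
eef_rot: [3.121, -0.355, 0.002]
force: [-0.6, -0.1, 0.0]
grip_width: 0.501
finger_force: 0.0
```

Call:
drive_tool:
  motion:
    - [[0,0,0,-1,0,0,-0.86],[0,0,0,-1,0,0,-0.86],[0,0,0,-1,0,0,-0.86],[0,0,0,-1,0,0,-0.86],[0,0,0,-1,0,0,0]]

```text
time: 6.38
position: [0.5258, -0.3259, 0.2944]
eef_rot: [3.085, 0.587, 0.002]
force: [-0.2, -0.7, 0.0]
grip_width: 0.496
finger_force: 0.0
```

Call:
drive_tool:
  motion:
    - [[0,0.85,-0.94,0,0,0,0],[0,0.85,-0.94,0,0,0,0],[0,0.85,-0.94,0,0,0,0],[0,0.85,-0.94,0,0,0,0],[0,0.85,-0.94,0,0,0,0]]

```text
time: 7.0
position: [0.571, -0.2064, 0.2937]
eef_rot: [3.086, 0.584, 0.002]
force: [-0.3, 0.7, 0.3]
grip_width: 0.499
finger_force: 0.0
```

Call:
drive_tool:
  motion:
    - [[0,0.85,-0.94,0,0,0,0],[0,0.85,-0.94,0,0,0,0],[0,0.85,-0.94,0,0,0,0],[0,0.85,-0.94,0,0,0,0],[0,0.85,-0.94,0,0,0,0]]

```text
time: 7.62
position: [0.6158, -0.0878, 0.2937]
eef_rot: [3.086, 0.584, 0.002]
force: [0.9, -0.1, -0.2]
grip_width: 0.499
finger_force: 0.0
```

```bash
python3 - <<'E'
from h import *
import pickle
go([.637,-.0215,.1625],21.6)
d=shot('wrist','w3.png'); t=shot('top','t3.png'); pickle.dump((d,t),open('3.pkl','wb'))
print(proj(d,[.637,-.0215,.18]),proj(t,[.5215,-.33,.098]))
cv2.imwrite('pics/c3.png',np.hstack([cv2.resize(d['image'],(500,375)),cv2.resize(t['image'][190:280,460:560],(300,270),interpolation=2)[:].repeat(1,0) if 0 else np.vstack([cv2.resize(t['image'][190:280,460:560],(300,270),interpolation=2),np.zeros((105,300,3),np.uint8)])]))
E
```

```text
now tcp [ 0.6158 -0.0878  0.2937] yaw 21.42 tilt [ 0.002 -0.    -1.   ] need shift units(cur axes) [ 2.19 -2.7   3.86] turn z -0.02 world d [ 0.0212  0.0663 -0.0772]
[214.9 196.6] [494.8 232.7]
```

View pics/c3.png

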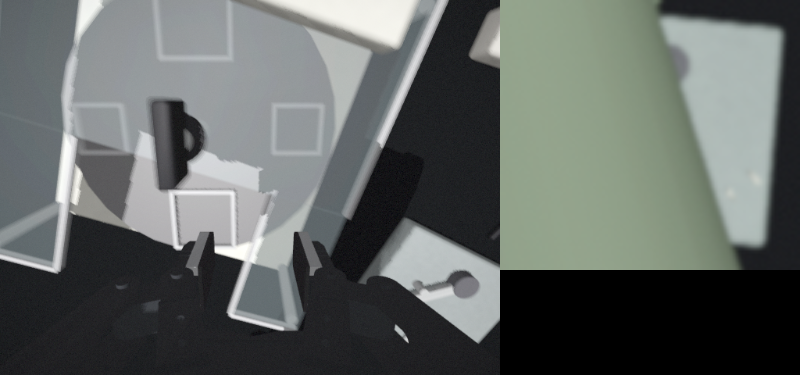

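Call:
drive_tool:
  motion:
    - [[0,0.73,-0.9,0,0,0,0],[0,0.73,-0.9,0,0,0,0],[0,0.73,-0.9,0,0,0,0],[0,0,0,0.96,0,0,0],[0,0,0,0.96,0,0,0]]

```text
time: 8.35
position: [0.6369, -0.0209, 0.2531]
eef_rot: [-3.086, -0.586, -0.001]
force: [-0.7, -0.2, -0.0]
grip_width: 0.495
finger_force: 0.0
```

Call:
drive_tool:
  motion:
    - [[0,0,0,0.96,0,0,0],[0,0,0,0.96,0,0,0],[-1,0,0,0,0,0,0],[-1,0,0,0,0,0,0],[-1,0,0,0,0,0,0]]
  grip_force: 30

```text
time: 8.98
position: [0.6353, -0.0201, 0.2144]
eef_rot: [-3.083, -0.586, 0.005]
force: [-6.3, 10.8, -11.1]
grip_width: 0.192
finger_force: 29.5
```

Call:
drive_tool:
  motion:
    - [[-1,0,0,0,0,0,0],[-1,0,0,0,0,0,0]]

```text
time: 9.22
position: [0.6353, -0.0201, 0.2145]
eef_rot: [-3.083, -0.586, 0.005]
force: [-6.5, 11.2, -11.5]
grip_width: 0.195
finger_force: 29.5
```

```bash
python3 - <<'E'
from h import *
s=sense();print(np.round(s['position'],4),s['force'],s['moment'],s['grip_width'],np.round(s['joints'],2)); go([.637,-.0215,.1625],94.4)
E
```

```text
[ 0.6353 -0.0201  0.2145] [ -6.51797783  11.19248019 -11.54936603] [2.46904864 1.37260097 0.06919763] 0.1951472622200021 [ 0.    0.64 -0.1   1.64  0.07  0.87 -1.32]
now tcp [ 0.6353 -0.0201  0.2145] yaw 21.52 tilt [-0.003  0.003 -1.   ] need shift units(cur axes) [ 0.05  0.1  -0.1 ] turn z -7.29 world d [ 0.0017 -0.0014  0.002 ]
```

Call:
drive_tool:
  motion:
    - [[-1,-0.06,-0.08,0.1,0,0,0],[-1,0,0,0,0,0,-0.9],[-1,0,0,0,0,0,-0.9],[-1,0,0,0,0,0,-0.9],[-1,0,0,0,0,0,-0.9]]

```text
time: 9.85
position: [0.6359, -0.0213, 0.2142]
eef_rot: [2.751, 1.515, 0.004]
force: [7.0, -0.1, -4.3]
grip_width: 0.192
finger_force: 30.7
```

Call:
drive_tool:
  motion:
    - [[-1,0,0,0,0,0,-0.9],[-1,0,0,0,0,0,-0.9],[-1,0,0,0,0,0,-0.9],[-1,0,0,0,0,0,-0.9],[-1,0,0,0,0,0,-0.09]]

```text
time: 10.48
position: [0.6374, -0.0217, 0.2144]
eef_rot: [2.131, 2.302, 0.008]
force: [18.3, -1.5, -10.1]
grip_width: 0.191
finger_force: 29.8
```

Call:
drive_tool:
  motion:
    - [[-1,0,0,0,0,0,0],[-1,0,0,0,0,0,0]]

```text
time: 10.72
position: [0.6374, -0.0217, 0.2144]
eef_rot: [2.134, 2.299, 0.007]
force: [18.9, -1.0, -10.3]
grip_width: 0.191
finger_force: 29.8
```

```bash
python3 - <<'E'
from h import *
s=sense();print(s['force'],s['moment'],s['grip_width'],np.round(s['joints'],2)); go([.637,-.0215,.1625],94.4)
E
```

```text
[ 18.91339396  -0.99872738 -10.31600009] [-0.33700144 -4.11535072 -0.02396106] 0.1907203380470605 [ 0.22  0.67 -0.42  1.63  0.33  0.91 -0.25]
now tcp [ 0.6374 -0.0217  0.2144] yaw 94.28 tilt [ 0.007  0.    -1.   ] need shift units(cur axes) [ 0.01 -0.02 -0.1 ] turn z -0.01 world d [-0.0004  0.0002  0.0021]
```

Call:
drive_tool:
  motion:
    - [[0,0,0,0,0,0,0],[0,0,0,0,0,0,0],[0,0,0,-1,0,0,0],[0,0,0,-1,0,0,0],[0,0,0,-1,0,0,0]]

```text
time: 11.35
position: [0.635, -0.0212, 0.2755]
eef_rot: [2.135, 2.303, 0.001]
force: [1.2, 0.3, -0.0]
grip_width: 0.5
finger_force: 0.0
```

Call:
drive_tool:
  motion:
    - [[0.3,0,0,-1,0,0,0],[0.3,1,-0.31,-1,0,0,0],[0.3,1,-0.31,0,0,0,0],[0.3,1,-0.31,0,0,0,0],[0.3,1,-0.31,0,0,0,0]]

```text
time: 11.98
position: [0.6031, 0.0583, 0.3126]
eef_rot: [-2.135, -2.304, 0.001]
force: [0.4, 0.3, 0.7]
grip_width: 0.651
finger_force: 0.0
```

Call:
drive_tool:
  motion:
    - [[0.3,1,-0.31,0,0,0,0],[0.3,1,-0.31,0,0,0,0],[0.3,1,-0.31,0,0,0,0],[0.3,1,-0.31,0,0,0,0],[0.3,1,-0.31,0,0,0,0]]

```text
time: 12.6
position: [0.5651, 0.1553, 0.3131]
eef_rot: [-2.136, -2.304, -0.0]
force: [0.3, -0.1, -0.0]
grip_width: 0.653
finger_force: 0.0
```

Call:
drive_tool:
  motion:
    - [[0.3,1,-0.31,0,0,0,0],[0.3,1,-0.31,0,0,0,0],[0.3,1,-0.31,0,0,0,0],[0.3,0,0,0,0,0,0.4]]

```text
time: 13.1
position: [0.5415, 0.2147, 0.3132]
eef_rot: [-2.213, -2.229, -0.001]
force: [-0.7, -0.3, 0.2]
grip_width: 0.648
finger_force: 0.0
```

```bash
cat >> h.py <<'E'
def caps(d,box=None,z=.048):
    hs=cv2.cvtColor(d['image'],cv2.COLOR_BGR2HSV); m=(hs[...,2]>190)&(hs[...,1]<40)
    for c,s in blobs(m,20): print([int(x) for x in c],s,ray(d,*c,z))
E
python3 - <<'E'
from h import *
go([.521,.271,.03],90)
t=shot('top','t4.png'); w=shot('wrist','w4.png'); print('top');
im=t['image']; t['image']=im.copy(); t['image'][:190]=0;t['image'][300:]=0;t['image'][:,:120]=0;t['image'][:,260:]=0; caps(t); print('w');caps(w)
a=cv2.resize(w['image'],(480,360)); b=cv2.resize(im[90:265,265:440],(320,320)); o=np.zeros((360,800,3),np.uint8);o[:,:480]=a;o[:320,480:]=b;cv2.imwrite('pics/c4.png',o)
E
```

```text
now tcp [0.5415 0.2147 0.3132] yaw 90.39 tilt [-0.     0.001 -1.   ] need shift units(cur axes) [ 2.81 -1.   11.46] turn z 0.04 world d [-0.0205  0.0563 -0.2292]
top
[138, 197] [126, 190, 28, 19, 226] [0.5927 0.4558 0.048 ]
[208, 193] [200, 190, 20, 10, 125] [0.6051 0.3006 0.048 ]
[134, 251] [124, 241, 21, 22, 238] [0.4731 0.4615 0.048 ]
w
[191, 12] [159, 0, 64, 31, 1470] [0.4365 0.3783 0.048 ]
[211, 24] [184, 0, 44, 36, 106] [0.4515 0.3696 0.048 ]
[327, 8] [308, 0, 40, 22, 687] [0.5448 0.381  0.048 ]
[224, 26] [208, 5, 25, 35, 99] [0.462  0.3684 0.048 ]
[327, 21] [309, 11, 38, 17, 76] [0.5444 0.3724 0.048 ]
[327, 30] [316, 26, 25, 8, 34] [0.5449 0.3655 0.048 ]
[521, 137] [501, 125, 49, 40, 91] [0.7147 0.2831 0.048 ]
[553, 152] [518, 127, 82, 55, 2781] [0.7448 0.2702 0.048 ]
[303, 148] [285, 130, 37, 38, 1094] [0.5236 0.2734 0.048 ]
[479, 285] [406, 272, 145, 28, 2511] [0.6952 0.1429 0.048 ]
[285, 301] [261, 290, 42, 23, 492] [0.5039 0.125  0.048 ]
[432, 305] [415, 304, 34, 3, 70] [0.6506 0.1216 0.048 ]
[535, 326] [441, 319, 192, 16, 888] [0.7579 0.0978 0.048 ]
[610, 397] [581, 370, 57, 69, 2551] [0.8544 0.0112 0.048 ]
[382, 396] [372, 389, 19, 13, 116] [0.6062 0.0118 0.048 ]
```

View pics/c4.png

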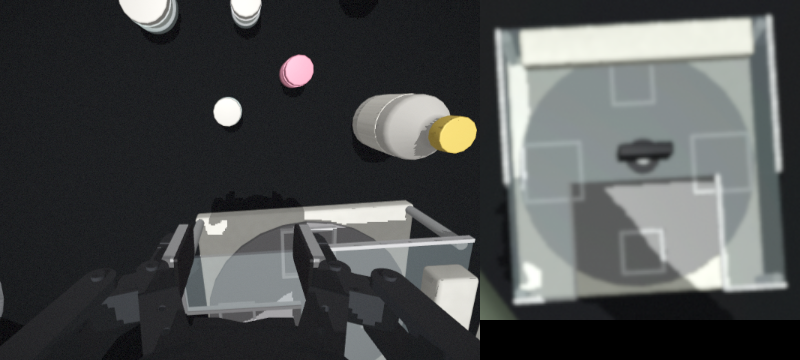

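Call:
drive_tool:
  motion:
    - [[0.3,0.96,-0.31,0,0,0,0],[0.3,0.96,-0.31,0,0,0,0],[0.3,0.96,-0.31,1,0,0,0],[0.3,0,0,1,0,0,0],[0.3,0,0,1,0,0,0]]

```text
time: 13.82
position: [0.5228, 0.2716, 0.2525]
eef_rot: [-2.212, -2.23, -0.0]
force: [0.8, 0.7, 0.5]
grip_width: 0.648
finger_force: 0.0
```

Call:
drive_tool:
  motion:
    - [[0.3,0,0,1,0,0,0],[0.3,0,0,1,0,0,0],[0.3,0,0,1,0,0,0],[0.3,0,0,1,0,0,0],[0.3,0,0,1,0,0,0]]

```text
time: 14.45
position: [0.5234, 0.2706, 0.1521]
eef_rot: [-2.214, -2.228, -0.0]
force: [-0.9, -0.3, -0.2]
grip_width: 0.652
finger_force: 0.0
```

Call:
drive_tool:
  motion:
    - [[0.3,0,0,1,0,0,0],[0.3,0,0,1,0,0,0],[0.3,0,0,0.7,0,0,0],[0.3,0,0,0.7,0,0,0],[0.3,0,0,0,0,0,0]]

```text
time: 15.08
position: [0.5233, 0.2698, 0.0842]
eef_rot: [-2.215, -2.228, 0.002]
force: [0.2, 0.3, -0.3]
grip_width: 0.651
finger_force: 0.0
```

```bash
python3 - <<'E'
from h import *
go([.523,.2725,.03],90)
E
```

```text
now tcp [0.5233 0.2698 0.0842] yaw 90.33 tilt [-0.001 -0.001 -1.   ] need shift units(cur axes) [ 0.13 -0.01  0.01] turn z 0.03 world d [-0.0003  0.0027 -0.0002]
```

Call:
drive_tool:
  motion:
    - [[0.3,0.13,0,0,0,0,0],[-1,0,0,0,0,0,0],[-1,0,0,0,0,0,0],[-1,0,0,0,0,0,0],[-1,0,0,0,0,0,0]]
  grip_force: 30

```text
time: 15.7
position: [0.5238, 0.2729, 0.0858]
eef_rot: [2.215, 2.228, 0.002]
force: [-0.7, -0.1, 5.9]
grip_width: 0.388
finger_force: 29.3
```

Call:
drive_tool:
  motion:
    - [[-1,0,0,-1,0,0,0],[-1,0,0,-1,0,0,0],[-1,0,0,-1,0,0,0],[-1,0,0,-1,0,0,0],[-1,0,0,-1,0,0,0]]

```text
time: 16.32
position: [0.5237, 0.2725, 0.1867]
eef_rot: [2.215, 2.228, 0.001]
force: [0.4, 0.4, -0.0]
grip_width: 0.383
finger_force: 30.1
```

Call:
drive_tool:
  motion:
    - [[-1,0,0,-1,0,0,0],[-1,0,0,-1,0,0,0],[-1,0,0,-1,0,0,0],[-1,0,0,-1,0,0,0],[-1,0,0,0,0,0,0]]

```text
time: 16.95
position: [0.5239, 0.2728, 0.2668]
eef_rot: [2.215, 2.227, 0.003]
force: [0.3, 0.2, -1.9]
grip_width: 0.386
finger_force: 30.1
```

```bash
python3 - <<'E'
from h import *
t=shot('top','t5.png'); c=(265+162.5*175/320,90+251*175/320); p=ray(t,*c,.049); print(p, np.linalg.norm(p[:2]-[.6375,-.0215]))
go([p[0],p[1],.074],90)
w=shot('wrist','w5.png')
E
```

```text
[ 0.5323 -0.0285  0.049 ] 0.10543263251953824
now tcp [0.5237 0.2725 0.2656] yaw 90.32 tilt [ 0.001  0.    -1.   ] need shift units(cur axes) [-15.05   0.34   6.88] turn z 0.03 world d [ 0.0086 -0.301  -0.1376]
```

Call:
drive_tool:
  motion:
    - [[-1,-1,0.02,0,0,0,0],[-1,-1,0.02,0,0,0,0],[-1,-1,0.02,0,0,0,0],[-1,-1,0.02,0,0,0,0],[-1,-1,0.02,0,0,0,0]]

```text
time: 17.68
position: [0.5262, 0.171, 0.2651]
eef_rot: [2.216, 2.227, -0.0]
force: [0.4, 0.5, -0.9]
grip_width: 0.386
finger_force: 30.1
```

Call:
drive_tool:
  motion:
    - [[-1,-1,0.02,0,0,0,0],[-1,-1,0.02,0,0,0,0],[-1,-1,0.02,0,0,0,0],[-1,-1,0.02,0,0,0,0],[-1,-1,0.02,0,0,0,0]]

```text
time: 18.3
position: [0.5287, 0.0712, 0.2651]
eef_rot: [-2.215, -2.228, -0.0]
force: [0.6, -0.8, -0.8]
grip_width: 0.382
finger_force: 30.1
```

Call:
drive_tool:
  motion:
    - [[-1,-1,0.02,0,0,0,0],[-1,-1,0.02,0,0,0,0],[-1,-1,0.02,0,0,0,0],[-1,-1,0.02,0,0,0,0],[-1,-1,0.02,0,0,0,0]]

```text
time: 18.92
position: [0.5311, -0.0287, 0.2651]
eef_rot: [-2.215, -2.228, -0.0]
force: [0.0, -0.9, -0.8]
grip_width: 0.384
finger_force: 30.1
```

```bash
python3 - <<'E'
from h import *
go([.5323,-.0285,.0758],90)
w=shot('wrist','w6.png'); print(sense()['grip_width'],proj(w,[.5323,-.0285,.044]))
E
```

```text
now tcp [ 0.5311 -0.0287  0.2651] yaw 90.32 tilt [-0.  0. -1.] need shift units(cur axes) [0.01 0.06 6.77] turn z 0.03 world d [ 0.0012  0.0002 -0.1353]
0.3866633874854629 [325.  226.3]
```

View pics/w6.png

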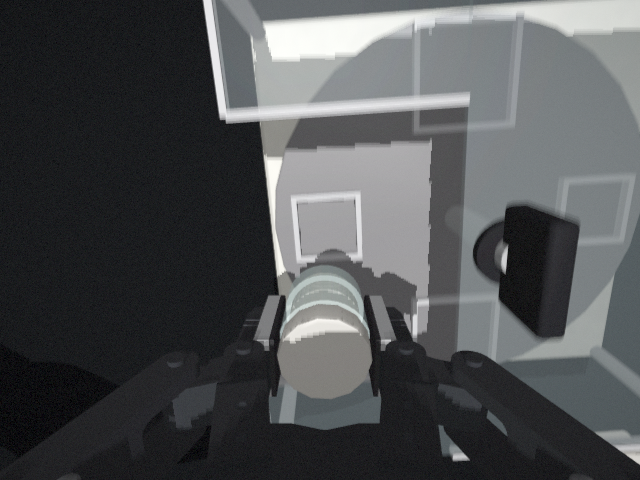

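Call:
drive_tool:
  motion:
    - [[-1,0,0.06,1,0,0,0],[-1,0,0,1,0,0,0],[-1,0,0,1,0,0,0],[-1,0,0,1,0,0,0],[-1,0,0,1,0,0,0]]

```text
time: 19.6
position: [0.5324, -0.0278, 0.1645]
eef_rot: [-2.215, -2.228, -0.0]
force: [0.1, 0.2, 0.1]
grip_width: 0.388
finger_force: 30.1
```

Call:
drive_tool:
  motion:
    - [[-1,0,0,0.8,0,0,0],[-1,0,0,0.5,0,0,0],[-1,0,0,0.4,0,0,0],[-1,0,0,0,0,0,0]]

```text
time: 20.1
position: [0.5324, -0.0274, 0.1309]
eef_rot: [-2.215, -2.228, 0.0]
force: [-0.4, -0.0, -0.5]
grip_width: 0.385
finger_force: 30.1
```

Call:
drive_tool:
  motion:
    - [[-1,0,0,0.08,0,0,0],[0,0,0,0,0,0,0],[0.2,0,0,0,0,0,0],[0.2,0,0,0,0,0,0],[0.2,0,0,-0.5,0,0,0]]

```text
time: 20.72
position: [0.5322, -0.0274, 0.1395]
eef_rot: [-2.214, -2.227, 0.001]
force: [0.2, -0.8, 1.1]
grip_width: 0.602
finger_force: 0.0
```

Call:
drive_tool:
  motion:
    - [[0.2,0,0,-1,0,0,0],[0.2,0,0,-1,0,0,0],[0.2,0,0,-1,0,0,0],[0.2,0,0,-1,0,0,0],[0.2,0,0,-1,0,0,0]]

```text
time: 21.35
position: [0.5324, -0.0274, 0.2409]
eef_rot: [2.215, 2.228, 0.001]
force: [1.2, -0.9, 0.9]
grip_width: 0.602
finger_force: 0.0
```

Call:
drive_tool:
  motion:
    - [[0,0,0,-1,0,0,0],[0,0,0,-1,0,0,0],[0,0,0,-0.5,0,0,0]]

```text
time: 21.72
position: [0.5326, -0.0274, 0.291]
eef_rot: [2.214, 2.227, 0.002]
force: [-0.3, 0.1, -1.2]
grip_width: 0.499
finger_force: 0.0
```

```bash
python3 - <<'E'
from h import *
go([.6375,-.0215,.1605],94.4)
w=shot('wrist','w7.png'); t=shot('top'); im=t['image']
t['image']=im.copy(); t['image'][:190]=0;t['image'][300:]=0;t['image'][:,:120]=0;t['image'][:,260:]=0; caps(t)
o=np.zeros((360,800,3),np.uint8);o[:,:480]=cv2.resize(w['image'],(480,360));o[:320,480:]=cv2.resize(im[90:265,265:440],(320,320));cv2.imwrite('pics/c7.png',o)
E
```

```text
now tcp [ 0.5326 -0.0274  0.291 ] yaw 90.33 tilt [ 0.002 -0.    -1.   ] need shift units(cur axes) [0.27 5.24 3.83] turn z -0.41 world d [ 0.1049  0.0059 -0.0765]
[169, 220] [162, 214, 15, 14, 168] [0.5428 0.3857 0.048 ]
[166, 268] [155, 257, 24, 24, 454] [0.435  0.3895 0.048 ]
```

View pics/c7.png

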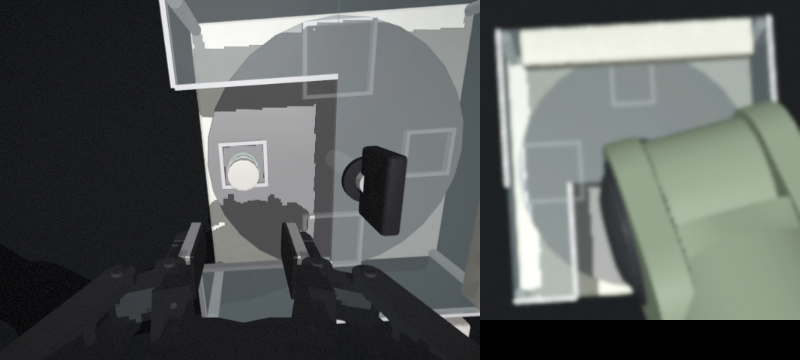

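Call:
drive_tool:
  motion:
    - [[0,0.05,0.99,0,0,0,0],[0,0.05,0.99,0,0,0,0],[0,0.05,0.99,0,0,0,0],[0,0.05,0.99,0,0,0,0],[0,0.05,0.99,0,0,0,0]]

```text
time: 22.45
position: [0.6318, -0.0218, 0.2885]
eef_rot: [-2.214, -2.227, 0.001]
force: [-0.3, 0.1, -0.0]
grip_width: 0.495
finger_force: 0.0
```

Call:
drive_tool:
  motion:
    - [[0,0,0.27,0,0,0,-0.4],[0,0,0,1,0,0,0],[0,0,0,1,0,0,0],[0,0,0,0.9,0,0,0],[0,0,0,0.9,0,0,0]]

```text
time: 23.08
position: [0.6367, -0.0218, 0.2121]
eef_rot: [-2.136, -2.303, 0.001]
force: [0.4, -0.3, 0.8]
grip_width: 0.499
finger_force: 0.0
```

Call:
drive_tool:
  motion:
    - [[-1,0,0,0,0,0,0],[-1,0,0,0,0,0,0],[-1,0,0,0,0,0,0],[-1,0,0,0,0,0,0]]

```text
time: 23.58
position: [0.6379, -0.0216, 0.2137]
eef_rot: [2.135, 2.303, 0.004]
force: [10.3, 1.0, -17.1]
grip_width: 0.199
finger_force: 29.6
```

```bash
python3 - <<'E'
from h import *
s=sense();print(s['force'],s['grip_width'],np.round(s['joints'],2)); go([.6375,-.0215,.1605],184)
E
```

```text
[ 10.34516487   1.03527909 -17.14065379] 0.19928792233378756 [ 0.22  0.67 -0.43  1.63  0.34  0.91 -0.26]
now tcp [ 0.6379 -0.0216  0.2137] yaw 94.34 tilt [ 0.003  0.001 -1.   ] need shift units(cur axes) [ 0.   -0.02 -0.04] turn z -8.97 world d [-0.0004  0.0001  0.0008]
```

Call:
drive_tool:
  motion:
    - [[-1,0,0,0,0,0,-0.9],[-1,0,0,0,0,0,-0.9],[-1,0,0,0,0,0,-0.9],[-1,0,0,0,0,0,-0.9],[-1,0,0,0,0,0,-0.9]]

```text
time: 24.2
position: [0.6399, -0.0212, 0.2141]
eef_rot: [1.083, 2.942, 0.008]
force: [30.3, 6.5, -28.6]
grip_width: 0.195
finger_force: 30.3
```

Call:
drive_tool:
  motion:
    - [[-1,0,0,0,0,0,-0.9],[-1,0,0,0,0,0,-0.9],[-1,0,0,0,0,0,-0.9],[-1,0,0,0,0,0,-0.9],[-1,0,0,0,0,0,-0.9]]

```text
time: 24.82
position: [0.6385, -0.0188, 0.2148]
eef_rot: [-0.129, 3.134, 0.007]
force: [11.3, 17.8, -11.3]
grip_width: 0.2
finger_force: 36.6
```

Call:
drive_tool:
  motion:
    - [[-1,0,0,0,0,0,0],[-1,0,0,0,0,0,0]]

```text
time: 25.08
position: [0.639, -0.0189, 0.2148]
eef_rot: [-0.121, 3.133, 0.008]
force: [16.9, 15.4, -11.3]
grip_width: 0.188
finger_force: 29.5
```

```bash
python3 - <<'E'
from h import *
s=sense();print(s['force'],s['grip_width'],np.round(s['joints'],2)); go([.6375,-.0215,.1605],184)
E
```

```text
[ 16.91251745  15.38580642 -11.32250769] 0.18765248387069428 [ 0.45  0.76 -0.81  1.61  0.62  1.03  1.1 ]
now tcp [ 0.639  -0.0189  0.2148] yaw -175.57 tilt [ 0.006  0.005 -1.   ] need shift units(cur axes) [ 0.09 -0.12  0.02] turn z 0.04 world d [-0.0015 -0.0026 -0.0003]
```

Call:
drive_tool:
  motion:
    - [[0,0,0,0,0,0,0],[0,0,0,0,0,0,0],[0,0,0,-1,0,0,0],[0,0,0,-1,0,0,0],[0,0,0,-1,0,0,0]]

```text
time: 25.7
position: [0.637, -0.0219, 0.2757]
eef_rot: [-0.118, 3.138, -0.0]
force: [-0.1, -0.1, 0.0]
grip_width: 0.5
finger_force: 0.0
```

Call:
drive_tool:
  motion:
    - [[0,0,0,-1,0,0,0.94],[0,0,0,-1,0,0,0.94],[0,0,0,0,0,0,0.94],[0,0,0,0,0,0,0.94],[0,0,0,0,0,0,0.94]]

```text
time: 26.32
position: [0.6369, -0.0218, 0.3149]
eef_rot: [1.151, 2.922, 0.001]
force: [0.1, -0.3, 0.2]
grip_width: 0.499
finger_force: 0.0
```

Call:
drive_tool:
  motion:
    - [[1,0,0,0,0,0,0.94],[1,0,0,0,0,0,0.94],[1,0,0,0,0,0,0.94],[1,0,0,0,0,0,0.94],[1,0,0,0,0,0,0.94]]

```text
time: 26.95
position: [0.6369, -0.0216, 0.3149]
eef_rot: [2.221, 2.222, 0.002]
force: [-0.9, 1.3, 0.5]
grip_width: 0.997
finger_force: 0.0
```

Call:
drive_tool:
  motion:
    - [[1,1,-0.5,0,0,0,0],[1,1,-0.5,0,0,0,0],[1,1,-0.5,0,0,0,0],[1,1,-0.5,0,0,0,0],[1,1,-0.5,0,0,0,0]]

```text
time: 27.58
position: [0.5854, 0.0794, 0.3136]
eef_rot: [-2.214, -2.229, -0.0]
force: [0.8, -0.4, 0.0]
grip_width: 1.002
finger_force: 0.0
```

Call:
drive_tool:
  motion:
    - [[1,1,-0.5,0,0,0,0],[1,1,-0.5,0,0,0,0],[1,1,-0.5,0,0,0,0],[1,1,-0.5,0,0,0,0],[1,1,-0.5,0,0,0,0]]

```text
time: 28.2
position: [0.5348, 0.179, 0.3136]
eef_rot: [-2.214, -2.229, 0.0]
force: [-1.2, 0.5, 1.0]
grip_width: 0.999
finger_force: 0.0
```

Call:
drive_tool:
  motion:
    - [[1,1,-0.5,0,0,0,0],[1,1,-0.5,0,0,0,0],[1,1,-0.5,0,0,0,0],[1,1,-0.5,0,0,0,0],[1,1,-0.5,0,0,0,0]]

```text
time: 28.82
position: [0.4841, 0.2785, 0.3136]
eef_rot: [2.214, 2.229, 0.0]
force: [-0.1, -0.8, -0.4]
grip_width: 1.001
finger_force: 0.0
```

```bash
python3 - <<'E'
from h import *
go([.435,.39,.03],90)
w=shot('wrist','w8.png'); t=shot('top','t8.png'); im=t['image']; caps(w)
o=np.zeros((360,800,3),np.uint8);o[:,:480]=cv2.resize(w['image'],(480,360));o[:320,480:]=cv2.resize(im[90:265,265:440],(320,320));cv2.imwrite('pics/c8.png',o)
E
```

```text
now tcp [0.4841 0.2785 0.3136] yaw 90.38 tilt [ 0.  0. -1.] need shift units(cur axes) [ 5.59 -2.42 11.48] turn z 0.04 world d [-0.0491  0.1115 -0.2296]
[362, 1] [351, 0, 24, 5, 86] [0.5135 0.4509 0.048 ]
[598, 23] [591, 8, 12, 34, 78] [0.7041 0.4372 0.048 ]
[533, 51] [515, 31, 42, 40, 1162] [0.6551 0.4163 0.048 ]
[317, 82] [286, 47, 63, 72, 3486] [0.4779 0.3916 0.048 ]
[393, 86] [371, 63, 44, 47, 1509] [0.5419 0.3892 0.048 ]
[449, 161] [443, 154, 17, 18, 104] [0.5959 0.3274 0.048 ]
[596, 235] [537, 195, 103, 88, 4745] [0.7418 0.2603 0.048 ]
[536, 337] [483, 323, 108, 29, 2184] [0.7044 0.1509 0.048 ]
[421, 342] [409, 332, 23, 23, 334] [0.5864 0.144  0.048 ]
[424, 361] [415, 358, 18, 6, 60] [0.5919 0.1217 0.048 ]
[166, 363] [160, 363, 12, 3, 23] [0.3193 0.1167 0.048 ]
[482, 364] [478, 363, 10, 3, 30] [0.6531 0.1184 0.048 ]
[9, 391] [0, 364, 28, 53, 851] [0.1449 0.0805 0.048 ]
[629, 392] [617, 389, 23, 7, 119] [0.8171 0.0839 0.048 ]
[441, 407] [439, 404, 9, 6, 28] [0.6152 0.0628 0.048 ]
[328, 417] [320, 409, 21, 20, 303] [0.4914 0.0477 0.048 ]
[414, 429] [391, 419, 46, 26, 723] [0.5878 0.0325 0.048 ]
```

View pics/c8.png

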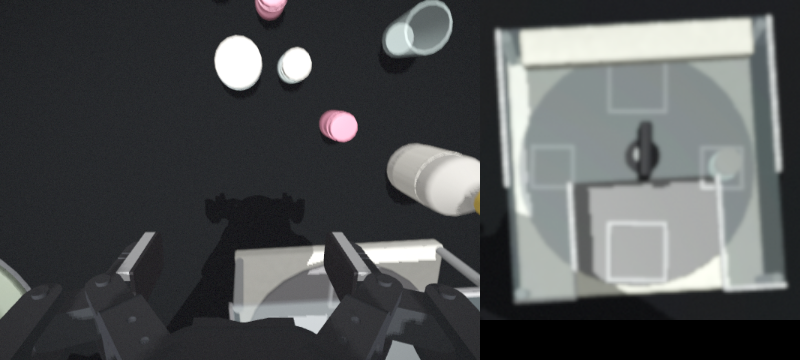

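Call:
drive_tool:
  motion:
    - [[1,0,0,0,0,0,0.93],[1,0,0,0,0,0,0.93],[1,0,0,0,0,0,0.93],[1,0,0,0,0,0,0.93],[1,0,0,0,0,0,0.93]]

```text
time: 29.55
position: [0.4849, 0.2772, 0.3135]
eef_rot: [2.918, 1.165, -0.0]
force: [-0.5, 0.1, 0.5]
grip_width: 0.996
finger_force: 0.0
```

Call:
drive_tool:
  motion:
    - [[1,0,0,0,0,0,0.93],[1,0,0,0,0,0,0.93],[1,0.42,-0.95,0,0,0,0],[1,0.42,-0.95,0,0,0,0],[1,0.42,-0.95,0,0,0,0]]

```text
time: 30.18
position: [0.4833, 0.3415, 0.3134]
eef_rot: [-3.065, -0.689, 0.0]
force: [0.7, -0.6, 0.2]
grip_width: 1.004
finger_force: 0.0
```

Call:
drive_tool:
  motion:
    - [[1,0.42,-0.95,0,0,0,0],[1,0.42,-0.95,0,0,0,0],[1,0,-0.5,1,0,0,0],[1,0,0,1,0,0,0],[1,0,0,1,0,0,0]]

```text
time: 30.8
position: [0.478, 0.3902, 0.2517]
eef_rot: [3.065, 0.686, -0.001]
force: [0.1, 0.6, -0.4]
grip_width: 1.002
finger_force: 0.0
```

```bash
python3 - <<'E'
from h import *
go([.478,.3916,.03],25)
w=shot('wrist','w9.png');t=shot('top'); print(proj(w,[.478,.3916,.048])); 
caps(w); cv2.imwrite('pics/c9.png',cv2.resize(w['image'],(480,360)))
E
```

```text
now tcp [0.478  0.3902 0.2517] yaw 25.24 tilt [-0.001 -0.001 -1.   ] need shift units(cur axes) [ 0.04 -0.07  8.39] turn z 0.02 world d [ 0.      0.0014 -0.1677]
[321.6 232.2]
[610, 17] [575, 0, 65, 44, 1953] [0.69   0.2827 0.048 ]
[490, 116] [469, 93, 44, 47, 1592] [0.6049 0.3203 0.048 ]
[257, 145] [235, 123, 47, 46, 1594] [0.5163 0.4607 0.048 ]
[363, 151] [340, 129, 48, 47, 1747] [0.5452 0.39   0.048 ]
[209, 194] [189, 183, 30, 35, 75] [0.4689 0.4798 0.048 ]
[192, 206] [172, 186, 41, 41, 1298] [0.4549 0.488  0.048 ]
[324, 225] [291, 190, 67, 72, 3805] [0.4834 0.3919 0.048 ]
[617, 303] [581, 226, 59, 135, 4371] [0.5267 0.1472 0.048 ]
```

View pics/c9.png

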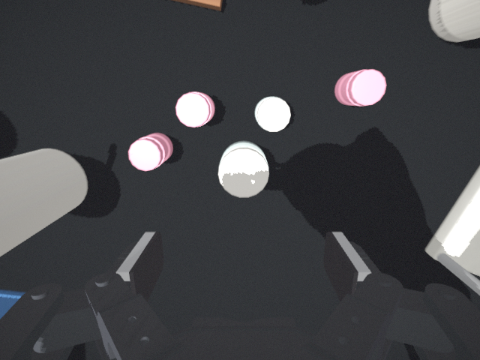

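Call:
drive_tool:
  motion:
    - [[1,0.1,0,1,0,0,0],[1,0,0,1,0,0,0],[1,0,0,1,0,0,0],[1,0,0,1,0,0,0],[1,0,0,1,0,0,0]]

```text
time: 31.52
position: [0.4802, 0.391, 0.1523]
eef_rot: [-3.066, -0.686, -0.0]
force: [-0.1, 0.3, -1.1]
grip_width: 1.001
finger_force: 0.0
```

Call:
drive_tool:
  motion:
    - [[1,0,0,1,0,0,0],[1,0,0,0.8,0,0,0],[1,0,0,0.5,0,0,0],[1,0,0,0,0,0,0],[-1,0,0,0,0,0,0]]
  grip_force: 35

```text
time: 32.15
position: [0.4805, 0.3913, 0.1081]
eef_rot: [-3.065, -0.686, -0.001]
force: [0.8, -0.2, 0.1]
grip_width: 0.819
finger_force: 0.0
```

Call:
drive_tool:
  motion:
    - [[-1,0,0,0,0,0,0],[-1,0,0,0,0,0,0],[-1,0,0,0,0,0,0],[-1,0,0,0,0,0,0]]

```text
time: 32.65
position: [0.4805, 0.3913, 0.1085]
eef_rot: [-3.065, -0.686, -0.002]
force: [-1.8, -0.6, 7.2]
grip_width: 0.602
finger_force: 35.1
```

Call:
drive_tool:
  motion:
    - [[-1,0,0,-1,0,0,0],[-1,0,0,-1,0,0,0],[-1,0,0,-1,0,0,0],[-1,0,0,-1,0,0,0],[-1,0,0,-1,0,0,0]]

```text
time: 33.28
position: [0.4802, 0.391, 0.2091]
eef_rot: [-3.066, -0.686, -0.001]
force: [-0.6, -0.0, -1.8]
grip_width: 0.597
finger_force: 37.2
```

Call:
drive_tool:
  motion:
    - [[-1,0,0,-1,0,0,0],[-1,0,0,-1,0,0,0],[-1,0,0,-1,0,0,0],[-1,0,0,-1,0,0,0],[-1,0,0,0,0,0,0]]

```text
time: 33.9
position: [0.4805, 0.3914, 0.2893]
eef_rot: [-3.065, -0.686, -0.003]
force: [-0.6, -0.1, -2.5]
grip_width: 0.598
finger_force: 37.3
```

```bash
python3 - <<'E'
from h import *
t=shot('top','t9.png'); c=(265+637.5*0+157*175/320,90+251*175/320); print(ray(t,*c,.049)); p=ray(t,*c,.049); print(np.linalg.norm(p[:2]-[.6375,-.0215]))
go([.5325,-.0285,.074],25)
E
```

```text
[ 0.5323 -0.0217  0.049 ]
0.10520019011389661
now tcp [0.4802 0.391  0.288 ] yaw 25.22 tilt [ 0.001  0.    -1.   ] need shift units(cur axes) [-6.58 20.09  7.99] turn z 0.02 world d [ 0.0523 -0.4195 -0.16  ]
```

Call:
drive_tool:
  motion:
    - [[-1,-0.33,1,0,0,0,0],[-1,-0.33,1,0,0,0,0],[-1,-0.33,1,0,0,0,0],[-1,-0.33,1,0,0,0,0],[-1,-0.33,1,0,0,0,0]]

```text
time: 34.58
position: [0.4932, 0.2849, 0.2875]
eef_rot: [3.066, 0.685, 0.0]
force: [0.7, 0.2, -1.5]
grip_width: 0.602
finger_force: 37.3
```

Call:
drive_tool:
  motion:
    - [[-1,-0.33,1,0,0,0,0],[-1,-0.33,1,0,0,0,0],[-1,-0.33,1,0,0,0,0],[-1,-0.33,1,0,0,0,0],[-1,-0.33,1,0,0,0,0]]

```text
time: 35.2
position: [0.5058, 0.1806, 0.2875]
eef_rot: [-3.066, -0.686, -0.0]
force: [-0.3, -0.1, -2.4]
grip_width: 0.599
finger_force: 37.3
```

Call:
drive_tool:
  motion:
    - [[-1,-0.33,1,0,0,0,0],[-1,-0.33,1,0,0,0,0],[-1,-0.33,1,0,0,0,0],[-1,-0.33,1,0,0,0,0],[-1,-0.33,1,0,0,0,0]]

```text
time: 35.83
position: [0.5185, 0.0761, 0.2876]
eef_rot: [-3.066, -0.686, -0.0]
force: [-0.5, -0.0, -1.5]
grip_width: 0.601
finger_force: 37.3
```

Call:
drive_tool:
  motion:
    - [[-1,-0.33,1,0,0,0,0],[-1,-0.33,1,0,0,0,0],[-1,-0.33,1,0,0,0,0],[-1,-0.33,1,0,0,0,0],[-1,0,0,0,0,0,0]]

```text
time: 36.45
position: [0.5286, -0.0082, 0.2875]
eef_rot: [3.066, 0.682, -0.0]
force: [0.3, 0.9, -2.1]
grip_width: 0.601
finger_force: 37.2
```

```bash
python3 - <<'E'
from h import *
go([.5323,-.0235,.0985],25)
w=shot('wrist','w10.png'); print(sense()['grip_width'],proj(w,[.5323,-.0217,.05]))
o=w['image'][:360].copy(); cv2.imwrite('pics/c10.png',o); import pickle; pickle.dump(w,open('w10.pkl','wb'))
E
```

```text
now tcp [ 0.5286 -0.0082  0.2875] yaw 25.09 tilt [-0. -0. -1.] need shift units(cur axes) [-0.15  0.77  6.75] turn z 0.01 world d [ 0.0037 -0.0153 -0.135 ]
0.5998546943859394 [339.4 225.4]
```

View pics/c10.png

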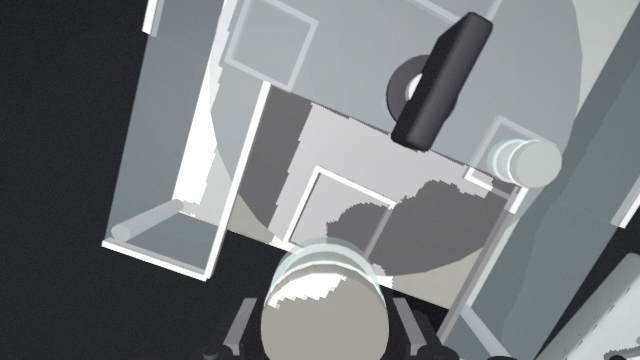

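Call:
drive_tool:
  motion:
    - [[-1,-0.16,0.7,0,0,0,0],[-1,0,0,1,0,0,0],[-1,0,0,1,0,0,0],[-1,0,0,1,0,0,0],[-1,0,0,1,0,0,0]]

```text
time: 37.12
position: [0.5319, -0.0205, 0.2069]
eef_rot: [3.066, 0.687, 0.0]
force: [-0.2, -0.3, -1.2]
grip_width: 0.598
finger_force: 37.3
```

Call:
drive_tool:
  motion:
    - [[-1,0,0,1,0,0,0],[-1,0,0,0.7,0,0,0],[-1,0,0,0.5,0,0,0],[-1,0,0,0.45,0,0,0],[-1,0,0,0,0,0,0]]

```text
time: 37.75
position: [0.5317, -0.0202, 0.1542]
eef_rot: [-3.066, -0.686, 0.001]
force: [-0.0, 0.3, -1.8]
grip_width: 0.601
finger_force: 37.3
```

Call:
drive_tool:
  motion:
    - [[-1,0,0.1,0,0,0,0],[-1,0,0,0.07,0,0,0],[0.6,0,0,0,0,0,0],[0.6,0,0,0,0,0,0],[0.6,0,0,0,0,0,0]]

```text
time: 38.38
position: [0.5327, -0.022, 0.1532]
eef_rot: [-3.066, -0.686, -0.0]
force: [-0.1, 0.1, -0.5]
grip_width: 0.803
finger_force: 0.0
```

Call:
drive_tool:
  motion:
    - [[0.6,0,0,-0.5,0,0,0],[0.6,0,0,-1,0,0,0],[0.6,0,0,-1,0,0,0],[0.6,0,0,-1,0,0,0],[0.6,0,0,-1,0,0,0]]

```text
time: 39.0
position: [0.5326, -0.022, 0.2445]
eef_rot: [3.066, 0.686, 0.001]
force: [-0.4, -0.3, 0.2]
grip_width: 0.805
finger_force: 0.0
```

Call:
drive_tool:
  motion:
    - [[0,0,0,-1,0,0,0],[0,0,0,-1,0,0,0],[0,0,0,-0.5,0,0,0]]

```text
time: 39.38
position: [0.5328, -0.022, 0.2946]
eef_rot: [3.065, 0.686, 0.002]
force: [0.2, 0.2, 0.0]
grip_width: 0.501
finger_force: 0.0
```

```bash
python3 - <<'E'
from h import *
go([.6375,-.0215,.1605],0)
w=shot('wrist','w11.png'); t=shot('top'); im=t['image']
t['image']=im.copy(); t['image'][:190]=0;t['image'][300:]=0;t['image'][:,:120]=0;t['image'][:,260:]=0; caps(t)
o=np.zeros((360,800,3),np.uint8);o[:,:480]=cv2.resize(w['image'],(480,360));o[:320,480:]=cv2.resize(im[90:265,265:440],(320,320));cv2.imwrite('pics/c11.png',o)
E
```

```text
now tcp [ 0.5328 -0.022   0.2946] yaw 25.22 tilt [ 0.002 -0.    -1.   ] need shift units(cur axes) [4.74 2.21 4.01] turn z 2.52 world d [ 0.1047  0.0005 -0.0801]
[169, 220] [162, 214, 15, 14, 168] [0.5428 0.3857 0.048 ]
```

View pics/c11.png

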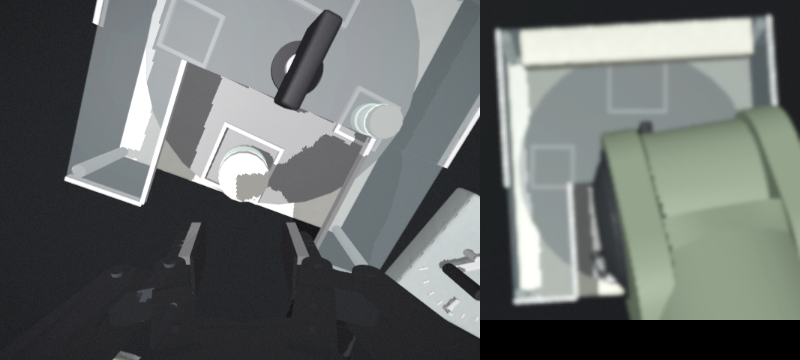

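Call:
drive_tool:
  motion:
    - [[0,0,0,0,0,0,0.77],[0,0,0,0,0,0,0.77],[0,0,0,0,0,0,0.77],[0,1,0.03,0,0,0,0],[0,1,0.03,0,0,0,0]]

```text
time: 40.1
position: [0.5729, -0.0216, 0.2924]
eef_rot: [3.141, 0.058, -0.002]
force: [0.2, 0.0, 0.4]
grip_width: 0.503
finger_force: 0.0
```

Call:
drive_tool:
  motion:
    - [[0,1,0.03,0,0,0,0],[0,1,0.03,0,0,0,0],[0,1,0.03,0,0,0,0],[0,0.3,0,1,0,0,0],[0,0,0,1,0,0,0]]

```text
time: 40.72
position: [0.6382, -0.021, 0.2508]
eef_rot: [-3.141, -0.058, 0.003]
force: [-0.1, -0.6, -0.9]
grip_width: 0.5
finger_force: 0.0
```

```bash
python3 - <<'E'
from h import *
go([.6375,-.0215,.161],2)
E
```

```text
now tcp [ 0.6382 -0.021   0.2508] yaw 2.13 tilt [-0.002  0.    -1.   ] need shift units(cur axes) [-0.03  0.02  1.79] turn z 0.01 world d [-0.0007 -0.0005 -0.0358]
```

Call:
drive_tool:
  motion:
    - [[0,-0.03,0.02,1,0,0,0],[0,0,0,0.75,0,0,0],[-1,0,0,0,0,0,0],[-1,0,0,0,0,0,0],[-1,0,0,0,0,0,0]]
  grip_force: 50

```text
time: 41.35
position: [0.6375, -0.0186, 0.2177]
eef_rot: [-3.138, -0.062, 0.002]
force: [-1.5, 15.2, -14.4]
grip_width: 0.155
finger_force: 49.9
```

Call:
drive_tool:
  motion:
    - [[-1,0,0,0,0,0,0],[-1,0,0,0,0,0,0]]

```text
time: 41.6
position: [0.6375, -0.0186, 0.2177]
eef_rot: [-3.138, -0.062, 0.002]
force: [-1.2, 13.7, -13.5]
grip_width: 0.158
finger_force: 49.9
```

```bash
python3 - <<'E'
from h import *
s=sense();print(s['force'],s['moment'],s['grip_width'],np.round(s['joints'],2)); go([.6375,-.0215,.161],94.4)
w=shot('wrist','w12.png')
E
```

```text
[ -1.15628429  13.71440695 -13.54002322] [ 2.36872836  0.22480927 -0.00867678] 0.15785675160815194 [ 0.03  0.64 -0.14  1.63  0.1   0.88 -1.68]
now tcp [ 0.6375 -0.0186  0.2177] yaw 2.27 tilt [-0.002  0.003 -1.   ] need shift units(cur axes) [-0.    0.14  0.13] turn z -9.21 world d [ 0.     -0.0029 -0.0027]
```

Call:
drive_tool:
  motion:
    - [[-1,0,-0.13,0,0,0,0],[-1,0,0,0,0,0,-0.92],[-1,0,0,0,0,0,-0.92],[-1,0,0,0,0,0,-0.92],[-1,0,0,0,0,0,-0.92]]

```text
time: 42.28
position: [0.6376, -0.0188, 0.2177]
eef_rot: [-2.959, -1.054, 0.001]
force: [2.5, 3.3, -17.3]
grip_width: 0.155
finger_force: 50.5
```

Call:
drive_tool:
  motion:
    - [[-1,0,0,0,0,0,-0.92],[-1,0,0,0,0,0,-0.92],[-1,0,0,0,0,0,-0.92],[-1,0,0,0,0,0,-0.92],[-1,0,0,0,0,0,-0.92]]

```text
time: 42.9
position: [0.638, -0.019, 0.2177]
eef_rot: [-2.312, -2.126, -0.0]
force: [5.0, 2.1, -19.6]
grip_width: 0.153
finger_force: 50.1
```

Call:
drive_tool:
  motion:
    - [[-1,0,0,0,0,0,-0.92],[-1,0,0,0,0,0,0],[-1,0,0,0,0,0,0]]

```text
time: 43.28
position: [0.6381, -0.0189, 0.2177]
eef_rot: [-2.14, -2.3, -0.001]
force: [5.9, 3.7, -18.0]
grip_width: 0.155
finger_force: 49.9
```

```bash
python3 - <<'E'
from h import *
s=sense();print(s['force'],s['moment'],s['grip_width'],np.round(s['joints'],2)); go([.6365,-.0185,.161],94.4)
E
```

```text
[  5.88706456   3.70304173 -17.97280294] [ 0.36543233 -1.22954745  0.1115116 ] 0.15539965042354364 [ 0.29  0.69 -0.54  1.62  0.41  0.95 -0.32]
now tcp [ 0.6381 -0.0189  0.2177] yaw 94.12 tilt [ 0.  0. -1.] need shift units(cur axes) [ 0.03 -0.08  0.14] turn z -0.03 world d [-0.0016  0.0004 -0.0027]
```

Call:
drive_tool:
  motion:
    - [[0,0,0,0,0,0,0],[0,0,0,0,0,0,0],[0,0,0,-1,0,0,0],[0,0,0,-1,0,0,0],[0,0,0,-1,0,0,0]]
  grip_force: 30

```text
time: 43.9
position: [0.6382, -0.0189, 0.2804]
eef_rot: [2.14, 2.299, 0.001]
force: [0.1, 0.2, -0.3]
grip_width: 0.501
finger_force: 0.0
```

Call:
drive_tool:
  motion:
    - [[0.3,0,0,-1,0,0,0.4],[0.3,1,-0.23,-1,0,0,0],[0.3,1,-0.23,0,0,0,0],[0.3,1,-0.23,0,0,0,0],[0.3,1,-0.23,0,0,0,0]]

```text
time: 44.52
position: [0.6187, 0.0628, 0.3175]
eef_rot: [-2.217, -2.225, 0.001]
force: [0.8, 0.2, -0.3]
grip_width: 0.648
finger_force: 0.0
```

Call:
drive_tool:
  motion:
    - [[0.3,1,-0.23,0,0,0,0],[0.3,1,-0.23,0,0,0,0],[0.3,1,-0.23,0,0,0,0],[0.3,1,-0.23,0,0,0,0],[0.3,1,-0.23,0,0,0,0]]

```text
time: 45.15
position: [0.5959, 0.1623, 0.3181]
eef_rot: [2.219, 2.224, 0.0]
force: [0.4, -0.5, 0.4]
grip_width: 0.647
finger_force: 0.0
```

Call:
drive_tool:
  motion:
    - [[0.3,1,-0.23,0,0,0,0],[0.3,1,-0.23,0,0,0,0],[0.3,1,-0.23,0,0,0,0],[0.3,1,-0.23,0,0,0,0],[0.3,1,-0.23,0,0,0,0]]

```text
time: 45.78
position: [0.5727, 0.2623, 0.3181]
eef_rot: [-2.219, -2.224, -0.0]
force: [-0.3, -0.2, -0.5]
grip_width: 0.653
finger_force: 0.0
```

```bash
python3 - <<'E'
from h import *
go([.544,.388,.03],90)
w=shot('wrist','w13.png'); t=shot('top','t13.png'); im=t['image']; print(proj(w,[.544,.388,.048]))
caps(w)
o=np.zeros((360,800,3),np.uint8);o[:,:480]=cv2.resize(w['image'],(480,360));o[:320,480:]=cv2.resize(im[90:265,265:440],(320,320));cv2.imwrite('pics/c13.png',o)
E
```

```text
now tcp [0.5727 0.2623 0.3181] yaw 90.12 tilt [ 0.  0. -1.] need shift units(cur axes) [ 6.29 -1.42 11.71] turn z 0.01 world d [-0.0287  0.1257 -0.2341]
[289.9  66.8]
[443, 30] [419, 0, 70, 53, 1543] [0.6703 0.4153 0.048 ]
[291, 66] [272, 42, 40, 49, 1539] [0.5455 0.3885 0.048 ]
[359, 148] [343, 132, 34, 34, 926] [0.6044 0.3217 0.048 ]
[490, 212] [440, 176, 106, 88, 5115] [0.7291 0.264  0.048 ]
[469, 319] [425, 305, 87, 30, 1841] [0.7232 0.1518 0.048 ]
[271, 331] [258, 318, 34, 31, 671] [0.5181 0.1375 0.048 ]
[630, 404] [613, 336, 27, 115, 1613] [0.9149 0.046  0.048 ]
[226, 346] [218, 345, 13, 6, 39] [0.4702 0.1187 0.048 ]
[422, 347] [418, 345, 13, 8, 56] [0.6775 0.1186 0.048 ]
[557, 369] [538, 364, 38, 13, 326] [0.8249 0.0919 0.048 ]
[371, 398] [344, 380, 64, 26, 605] [0.6263 0.0542 0.048 ]
[255, 400] [246, 384, 25, 51, 612] [0.4977 0.0501 0.048 ]
[349, 420] [334, 411, 26, 17, 162] [0.6028 0.024  0.048 ]
[536, 432] [531, 424, 13, 19, 85] [0.8174 0.0069 0.048 ]
[478, 457] [460, 430, 42, 50, 1439] [ 0.7555 -0.0293  0.048 ]
```

View pics/c13.png

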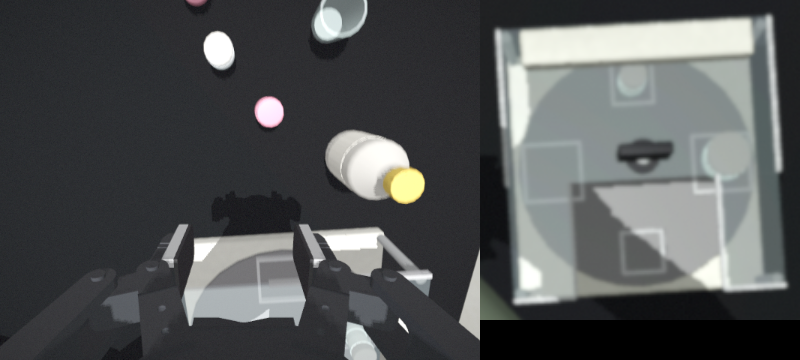

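Call:
drive_tool:
  motion:
    - [[0.3,0.9,-0.2,0,0,0,0],[0.3,0.9,-0.2,0,0,0,0],[0.3,0.9,-0.2,0,0,0,0],[0.3,0.9,-0.2,0,0,0,0],[0.3,0.9,-0.2,0,0,0,0]]

```text
time: 46.5
position: [0.5524, 0.3522, 0.3181]
eef_rot: [-2.219, -2.224, 0.0]
force: [0.5, 0.0, 0.7]
grip_width: 0.651
finger_force: 0.0
```

Call:
drive_tool:
  motion:
    - [[0.3,0.9,-0.2,0,0,0,0],[0.3,0.9,-0.2,1,0,0,0],[0.3,0,0,1,0,0,0],[0.3,0,0,1,0,0,0],[0.3,0,0,1,0,0,0]]

```text
time: 47.12
position: [0.545, 0.3861, 0.2364]
eef_rot: [2.22, 2.223, -0.001]
force: [0.5, 0.4, -0.3]
grip_width: 0.649
finger_force: 0.0
```

```bash
python3 - <<'E'
from h import *
go([.5447,.388,.031],90)
w=shot('wrist','w14.png'); print(proj(w,[.5447,.388,.048])); caps(w)
E
```

```text
now tcp [0.545  0.3861 0.2364] yaw 90.07 tilt [-0.    -0.001 -1.   ] need shift units(cur axes) [ 0.1  -0.01  7.57] turn z 0.01 world d [-0.0003  0.0019 -0.1514]
[323.3 235.1]
[621, 16] [621, 0, 3, 35, 64] [0.7282 0.5281 0.048 ]
[184, 84] [161, 60, 48, 51, 1908] [0.4547 0.4887 0.048 ]
[209, 92] [196, 67, 19, 47, 82] [0.4704 0.4842 0.048 ]
[280, 128] [257, 105, 49, 48, 1789] [0.5159 0.462  0.048 ]
[501, 183] [465, 153, 93, 72, 2245] [0.6687 0.4257 0.048 ]
[323, 228] [302, 202, 44, 54, 1900] [0.5448 0.3931 0.048 ]
[551, 367] [483, 322, 138, 115, 4681] [0.7312 0.2761 0.048 ]
[226, 346] [221, 345, 11, 6, 45] [0.4672 0.2948 0.048 ]
[422, 347] [418, 345, 10, 6, 50] [0.6242 0.2949 0.048 ]
[537, 432] [531, 425, 13, 18, 73] [0.7308 0.2096 0.048 ]
[482, 466] [459, 451, 56, 29, 1233] [0.6885 0.1715 0.048 ]
```

Call:
drive_tool:
  motion:
    - [[0.3,0.15,0,1,0,0,0],[0.3,0,0,1,0,0,0],[0.3,0,0,1,0,0,0],[0.3,0,0,1,0,0,0],[0.3,0,0,1,0,0,0]]

```text
time: 47.8
position: [0.5447, 0.3899, 0.1367]
eef_rot: [-2.219, -2.224, 0.0]
force: [0.1, 0.1, -0.5]
grip_width: 0.648
finger_force: 0.0
```

Call:
drive_tool:
  motion:
    - [[0.3,0,0,1,0,0,0],[0.3,0,0,0.9,0,0,0],[0.3,0,0,0.67,0,0,0],[0.3,0,0,0,0,0,0],[-1,0,0,0,0,0,0]]

```text
time: 48.42
position: [0.545, 0.3902, 0.0873]
eef_rot: [-2.219, -2.224, -0.001]
force: [0.5, 0.3, 0.1]
grip_width: 0.451
finger_force: 0.0
```

Call:
drive_tool:
  motion:
    - [[-1,0,0,0,0,0,0],[-1,0,0,0,0,0,0],[-1,0,0,0,0,0,0],[-1,0,0,0,0,0,0]]

```text
time: 48.92
position: [0.5451, 0.3902, 0.0875]
eef_rot: [2.219, 2.224, 0.002]
force: [-1.3, -0.5, 7.3]
grip_width: 0.389
finger_force: 30.2
```

Call:
drive_tool:
  motion:
    - [[-1,0,0,-1,0,0,0],[-1,0,0,-1,0,0,0],[-1,0,0,-1,0,0,0],[-1,0,0,-1,0,0,0],[-1,0,0,-1,0,0,0]]

```text
time: 49.55
position: [0.5448, 0.3899, 0.1883]
eef_rot: [2.219, 2.224, 0.001]
force: [0.6, 0.3, -0.9]
grip_width: 0.388
finger_force: 30.0
```

Call:
drive_tool:
  motion:
    - [[-1,0,0,-1,0,0,0],[-1,0,0,-1,0,0,0],[-1,0,0,-1,0,0,0],[-1,0,0,-1,0,0,0],[-1,0,0,0,0,0,0]]

```text
time: 50.18
position: [0.545, 0.3903, 0.2686]
eef_rot: [2.219, 2.224, 0.004]
force: [-0.1, -0.3, -0.7]
grip_width: 0.383
finger_force: 30.0
```

```bash
python3 - <<'E'
from h import *
print(sense()['grip_width']); go([.5323,-.0285,.076],90)
E
```

```text
0.3832934521830374
now tcp [0.545  0.3903 0.2686] yaw 90.12 tilt [ 0.002  0.001 -1.   ] need shift units(cur axes) [-20.95  -0.69   6.9 ] turn z 0.01 world d [-0.0127 -0.4188 -0.1386]
```

Call:
drive_tool:
  motion:
    - [[-1,-1,-0.03,0,0,0,0],[-1,-1,-0.03,0,0,0,0],[-1,-1,-0.03,0,0,0,0],[-1,-1,-0.03,0,0,0,0],[-1,-1,-0.03,0,0,0,0]]

```text
time: 50.8
position: [0.5419, 0.2883, 0.2667]
eef_rot: [2.219, 2.223, -0.0]
force: [0.3, -0.4, -0.2]
grip_width: 0.381
finger_force: 30.0
```

Call:
drive_tool:
  motion:
    - [[-1,-1,-0.03,0,0,0,0],[-1,-1,-0.03,0,0,0,0],[-1,-1,-0.03,0,0,0,0],[-1,-1,-0.03,0,0,0,0],[-1,-1,-0.03,0,0,0,0]]

```text
time: 51.42
position: [0.5391, 0.1886, 0.2667]
eef_rot: [-2.219, -2.224, -0.0]
force: [0.6, -0.5, -0.2]
grip_width: 0.386
finger_force: 30.0
```

Call:
drive_tool:
  motion:
    - [[-1,-1,-0.03,0,0,0,0],[-1,-1,-0.03,0,0,0,0],[-1,-1,-0.03,0,0,0,0],[-1,-1,-0.03,0,0,0,0],[-1,-1,-0.03,0,0,0,0]]

```text
time: 52.05
position: [0.5363, 0.0886, 0.2667]
eef_rot: [2.219, 2.224, -0.0]
force: [0.4, 1.1, -1.0]
grip_width: 0.383
finger_force: 30.0
```

Call:
drive_tool:
  motion:
    - [[-1,-1,-0.03,0,0,0,0],[-1,-1,-0.03,0,0,0,0],[-1,-1,-0.03,0,0,0,0],[-1,-1,-0.03,0,0,0,0],[-1,-1,-0.03,0,0,0,0]]

```text
time: 52.68
position: [0.5334, -0.0114, 0.2667]
eef_rot: [2.219, 2.224, 0.0]
force: [-0.5, 0.2, -0.7]
grip_width: 0.385
finger_force: 30.0
```

```bash
python3 - <<'E'
from h import *
go([.5323,-.0285,.0775],90)
w=shot('wrist','w15.png'); print(proj(w,[.5323,-.0285,.05]))
im=w['image'][120:330,200:480]; g=cv2.cvtColor(im,6); m=(g>215)
for c,s in blobs(m,60): print([c[0]+200,c[1]+120],[s[0]+200,s[1]+120]+s[2:])
E
```

```text
now tcp [ 0.5334 -0.0114  0.2667] yaw 90.13 tilt [ 0.  0. -1.] need shift units(cur axes) [-0.85 -0.06  6.76] turn z 0.01 world d [-0.0011 -0.0171 -0.1352]
[322.2 248.2]
[316.6, 140.1] [214, 120, 245, 32, 1302]
[271.2, 212.3] [263, 178, 17, 99, 653]
[321.6, 237.2] [289, 215, 69, 62, 580]
[324.1, 326.1] [298, 321, 52, 9, 311]
```

Call:
drive_tool:
  motion:
    - [[-1,-0.85,-0.06,0,0,0,0],[-1,0,0,1,0,0,0],[-1,0,0,1,0,0,0],[-1,0,0,1,0,0,0],[-1,0,0,1,0,0,0]]

```text
time: 53.35
position: [0.5324, -0.0276, 0.1861]
eef_rot: [-2.219, -2.224, -0.0]
force: [-0.0, -0.5, -0.7]
grip_width: 0.383
finger_force: 30.0
```

Call:
drive_tool:
  motion:
    - [[-1,0,0,1,0,0,0],[-1,0,0,0.7,0,0,0],[-1,0,0,0.6,0,0,0],[-1,0,0,0.4,0,0,0],[-1,0,0,0,0,0,0]]

```text
time: 53.98
position: [0.5324, -0.0271, 0.1325]
eef_rot: [-2.219, -2.224, 0.0]
force: [1.0, 0.5, -0.3]
grip_width: 0.387
finger_force: 29.9
```

Call:
drive_tool:
  motion:
    - [[-1,0,0,0.05,0,0,0],[0,0,0,0,0,0,0],[0.2,0,0,0,0,0,0],[0.2,0,0,0,0,0,0],[0.2,0,0,-0.5,0,0,0]]

```text
time: 54.6
position: [0.5321, -0.0271, 0.1417]
eef_rot: [-2.218, -2.224, 0.001]
force: [-0.4, 0.7, -0.0]
grip_width: 0.601
finger_force: 0.0
```

Call:
drive_tool:
  motion:
    - [[0.2,0,0,-1,0,0,0],[0.2,0,0,-1,0,0,0],[0.2,0,0,-1,0,0,0],[0.2,0,0,-1,0,0,0],[0.2,0,0,-1,0,0,0]]

```text
time: 55.22
position: [0.5324, -0.0271, 0.2431]
eef_rot: [2.219, 2.224, 0.001]
force: [0.0, -0.7, 0.0]
grip_width: 0.603
finger_force: 0.0
```

Call:
drive_tool:
  motion:
    - [[0,0,0,-1,0,0,0],[0,0,0,-1,0,0,0],[0,0,0,-0.5,0,0,0]]

```text
time: 55.6
position: [0.5325, -0.0271, 0.2932]
eef_rot: [2.218, 2.223, 0.001]
force: [0.9, -0.7, -0.2]
grip_width: 0.497
finger_force: 0.0
```

```bash
python3 - <<'E'
from h import *
go([.638,-.0185,.161],94.2)
w=shot('wrist','w16.png'); cv2.imwrite('pics/c16.png',cv2.resize(w['image'],(480,360)))
E
```

```text
now tcp [ 0.5325 -0.0271  0.2932] yaw 90.12 tilt [ 0.001 -0.    -1.   ] need shift units(cur axes) [0.42 5.27 3.92] turn z -0.41 world d [ 0.1055  0.0086 -0.0782]
```

View pics/c16.png

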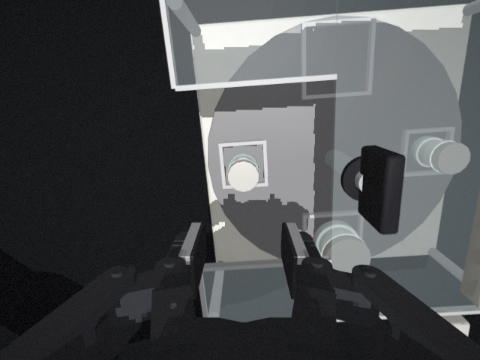

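Call:
drive_tool:
  motion:
    - [[0,0.08,1,0,0,0,0],[0,0.08,1,0,0,0,0],[0,0.08,1,0,0,0,0],[0,0.08,1,0,0,0,0],[0,0.08,1,0,0,0,0]]

```text
time: 56.28
position: [0.6328, -0.0188, 0.2911]
eef_rot: [-2.218, -2.224, 0.001]
force: [0.2, -0.3, -0.0]
grip_width: 0.5
finger_force: 0.0
```

Call:
drive_tool:
  motion:
    - [[0,0,0.27,0,0,0,-0.4],[0,0,0,1,0,0,0],[0,0,0,1,0,0,0],[0,0,0,0.9,0,0,0],[0,0,0,0.7,0,0,0]]

```text
time: 56.9
position: [0.6374, -0.019, 0.2181]
eef_rot: [-2.14, -2.299, 0.001]
force: [-0.0, 0.1, -0.3]
grip_width: 0.5
finger_force: 0.0
```

Call:
drive_tool:
  motion:
    - [[-1,0,0,0,0,0,0],[-1,0,0,0,0,0,0],[-1,0,0,0,0,0,0],[-1,0,0,0,0,0,0]]
  grip_force: 50

```text
time: 57.4
position: [0.6381, -0.0188, 0.22]
eef_rot: [2.14, 2.3, 0.001]
force: [4.9, 2.0, -7.8]
grip_width: 0.155
finger_force: 51.3
```

```bash
python3 - <<'E'
from h import *
s=sense();print(s['force'],s['grip_width'],np.round(s['joints'],2)); go([.638,-.0185,.161],184.2)
E
```

```text
[ 4.94081842  1.97896492 -7.79153949] 0.15453832076957533 [ 0.3   0.69 -0.56  1.62  0.42  0.96 -0.33]
now tcp [ 0.6381 -0.0188  0.22  ] yaw 94.13 tilt [ 0.001  0.    -1.   ] need shift units(cur axes) [ 0.01 -0.    0.25] turn z -9.01 world d [-0.0001  0.0003 -0.005 ]
```

Call:
drive_tool:
  motion:
    - [[-1,0,0,0,0,0,-0.7],[-1,0,0,0,0,0,-0.9],[-1,0,0,0,0,0,-0.9],[-1,0,0,0,0,0,-0.9],[-1,0,0,0,0,0,-0.9]]

```text
time: 58.02
position: [0.6383, -0.0187, 0.22]
eef_rot: [1.141, 2.926, 0.002]
force: [8.1, 3.3, -10.9]
grip_width: 0.156
finger_force: 50.7
```

Call:
drive_tool:
  motion:
    - [[-1,0,0,0,0,0,-0.9],[-1,0,0,0,0,0,-0.9],[-1,0,0,0,0,0,-0.9],[-1,0,0,0,0,0,-0.9],[-1,0,0,0,0,0,-0.9]]

```text
time: 58.65
position: [0.6384, -0.0184, 0.22]
eef_rot: [-0.066, 3.139, 0.002]
force: [9.1, 6.1, -13.0]
grip_width: 0.153
finger_force: 50.7
```

Call:
drive_tool:
  motion:
    - [[-1,0,0,0,0,0,-0.1],[-1,0,0,0,0,0,0],[0,0,0,0,0,0,0],[0,0,0,0,0,0,0],[0,0,0,-1,0,0,0]]

```text
time: 59.28
position: [0.6373, -0.0191, 0.2396]
eef_rot: [0.086, -3.138, 0.0]
force: [-0.3, -0.8, 1.0]
grip_width: 0.5
finger_force: 0.0
```

Call:
drive_tool:
  motion:
    - [[0,0,0,-1,0,0,0],[0,0,0,-1,0,0,0],[0,0,0,-1,0,0,0]]

```text
time: 59.65
position: [0.6378, -0.0189, 0.3016]
eef_rot: [-0.086, 3.14, -0.0]
force: [0.3, 0.6, 0.1]
grip_width: 0.5
finger_force: 0.0
```

```bash
python3 - <<'E'
from h import *
go([.5215,-.330,.2],-12.7)
E
```

```text
now tcp [ 0.6378 -0.0189  0.3016] yaw -176.88 tilt [ 0.001 -0.    -1.   ] need shift units(cur axes) [  6.66 -15.22   2.38] turn z -16.42 world d [-0.1163 -0.3111 -0.0476]
```

Call:
drive_tool:
  motion:
    - [[0,0,0,0,0,0,0.83],[0,0,0,0,0,0,0.83],[0,0,0,0,0,0,0.83],[0,0,0,0,0,0,0.83],[0,-0.17,-1,0,0,0,0]]

```text
time: 60.28
position: [0.6307, -0.0368, 0.3007]
eef_rot: [0.812, 3.034, 0.001]
force: [0.6, -0.8, 0.2]
grip_width: 0.5
finger_force: 0.0
```

Call:
drive_tool:
  motion:
    - [[0,-0.17,-1,0,0,0,0],[0,-0.17,-1,0,0,0,0],[0,-0.17,-1,0,0,0,0],[0,-0.17,-1,0,0,0,0],[0,-0.17,-1,0,0,0,0]]

```text
time: 60.9
position: [0.5948, -0.1343, 0.2997]
eef_rot: [-0.815, -3.034, -0.0]
force: [-0.3, 0.9, 0.4]
grip_width: 0.497
finger_force: 0.0
```

Call:
drive_tool:
  motion:
    - [[0,-0.17,-1,0,0,0,0],[0,-0.17,-1,0,0,0,0],[0,-0.17,-1,0,0,0,0],[0,-0.17,-1,0,0,0,0],[0,-0.17,-1,0,0,0,0]]

```text
time: 61.52
position: [0.5594, -0.2293, 0.2997]
eef_rot: [-0.815, -3.034, -0.0]
force: [-0.3, 0.1, 0.5]
grip_width: 0.498
finger_force: 0.0
```

Call:
drive_tool:
  motion:
    - [[0,-0.17,-1,0,0,0,0],[0,-0.17,-1,0,0,0,0],[0,-0.17,-1,0,0,0,0],[0,-0.17,-1,0,0,0,0],[0,-0.17,-0.4,0,0,0,0]]

```text
time: 62.15
position: [0.5299, -0.3143, 0.2996]
eef_rot: [-0.817, -3.033, 0.0]
force: [-0.3, 0.3, -0.0]
grip_width: 0.495
finger_force: 0.0
```

```bash
python3 - <<'E'
from h import *
import pickle
go([.5215,-.330,.077],150)
w=shot('wrist','w17.png'); t=shot('top','t17.png'); pickle.dump((w,t),open('17.pkl','wb')); im=t['image']
print(proj(w,[.5215,-.33,.098]),proj(w,[.573,-.397,.05]),proj(w,[.475,-.38,.036]))
o=np.zeros((480,800,3),np.uint8);o[:,:560]=cv2.resize(w['image'],(560,420))[0:1].repeat(480,0)*0; o[:420,:560]=cv2.resize(w['image'],(560,420)); o[:240,560:]=cv2.resize(im[90:265,265:440],(240,240));o[240:,560:]=cv2.resize(im[180:280,460:560],(240,240),interpolation=2);cv2.imwrite('pics/c17.png',o)
E
```

```text
now tcp [ 0.5299 -0.3143  0.2996] yaw 149.84 tilt [-0. -0. -1.] need shift units(cur axes) [-0.03 -0.89  8.43] turn z -0.02 world d [-0.0084 -0.0157 -0.1686]
[301.3 233.5] [272.1 299.3] [232.1 199.3]
```

View pics/c17.png

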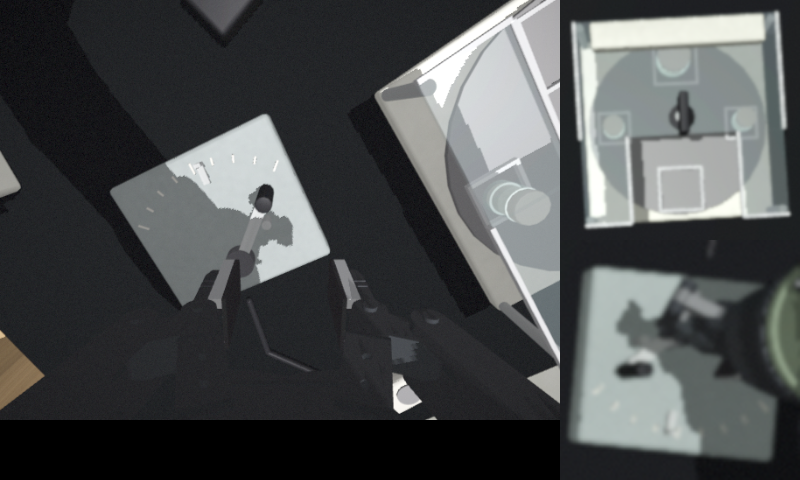

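```bash
cat > tk.py <<'E'
from h import *
import pickle
from scipy.optimize import least_squares
w,t=pickle.load(open('17.pkl','rb'))
g=cv2.cvtColor(w['image'],6); th=cv2.morphologyEx(g,cv2.MORPH_TOPHAT,np.ones((15,15)))
P=[]
for c,s in blobs(th>22,6):
    p=ray(w,*c,.035); r=np.hypot(*(p[:2]-[.573,-.397]))
    if .085<r<.13 and s[4]<200: P.append(p); print([round(x) for x in c],s[2:],p[:2],round(r,4),round(np.degrees(np.arctan2(p[1]+.397,p[0]-.573))%360,1))
o=cv2.resize(th[120:320,110:390],None,fx=2.8,fy=2.8); cv2.imwrite('pics/c18.png',np.clip(o.astype(int)*3,0,255).astype(np.uint8))
E
python3 tk.py
```

```text
[220, 173] [9, 5, 21] [ 0.4498 -0.3764] 0.1249 170.5
[320, 185] [16, 22, 80] [ 0.5038 -0.3041] 0.1158 126.7
[266, 181] [3, 9, 20] [ 0.4769 -0.3446] 0.1095 151.4
[291, 183] [4, 9, 22] [ 0.489  -0.3261] 0.1099 139.8
[239, 186] [10, 12, 54] [ 0.4684 -0.3683] 0.1085 164.7
[194, 189] [10, 13, 88] [ 0.4499 -0.4045] 0.1233 183.5
[238, 196] [3, 4, 7] [ 0.4754 -0.3737] 0.1003 166.6
[205, 200] [9, 3, 17] [ 0.4633 -0.4027] 0.1098 183.0
[199, 205] [7, 7, 21] [ 0.464  -0.4095] 0.1097 186.5
[183, 221] [7, 6, 18] [ 0.4687 -0.4312] 0.1098 198.2
[171, 239] [9, 6, 22] [ 0.4776 -0.4517] 0.11 209.8
[164, 260] [13, 6, 28] [ 0.4905 -0.4701] 0.1102 221.5
[374, 285] [7, 13, 65] [ 0.6151 -0.3079] 0.0985 64.7
[210, 346] [12, 6, 43] [ 0.5902 -0.4869] 0.0915 280.8
```

```bash
cat >> tk.py <<'E'
print('tab')
for z in (.035,.040):
  for u,v in ((231,198),(223,186),(240,211)):
    p=ray(w,u,v,z); d=p[:2]-[.573,-.397]; print(z,p,np.hypot(*d).round(4),np.degrees(np.arctan2(d[1],d[0])).round(1))
o=cv2.resize(w['image'][150:290,150:350],None,fx=4,fy=4,interpolation=2); cv2.imwrite('pics/c18.png',o)
E
python3 tk.py | sed -n '/tab/,$p'
```

```text
tab
0.035 [ 0.4735 -0.3805  0.035 ] 0.1009 170.6
0.035 [ 0.4608 -0.3805  0.035 ] 0.1134 171.6
0.035 [ 0.4877 -0.3801  0.035 ] 0.087 168.8
0.04 [ 0.4734 -0.3789  0.04  ] 0.1012 169.7
0.04 [ 0.4609 -0.379   0.04  ] 0.1135 170.9
0.04 [ 0.4874 -0.3786  0.04  ] 0.0876 167.9
```

View pics/c18.png

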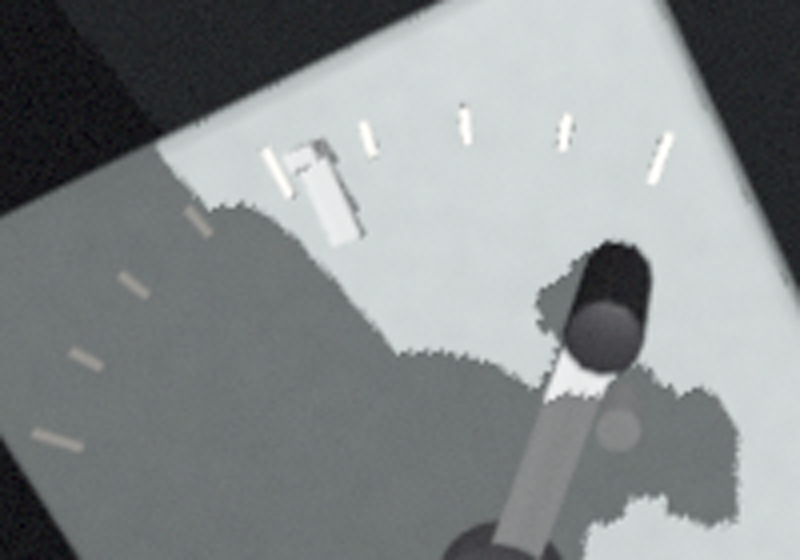

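```bash
cat >> tk.py <<'E'
print('tab2')
for z in (.034,.037,.040,.044):
  for u,v in ((347,239),(316,163)):
    p=ray(w,150+u/4,150+v/4,z); d=p[:2]-[.573,-.397]; print(z,p,np.hypot(*d).round(4),np.degrees(np.arctan2(d[1],d[0])).round(1))
for u,v in ((660,157),(565,132),(465,125),(368,140),(278,172),(198,222),(134,286)):
    p=ray(w,150+u/4,150+v/4,.0345); d=p[:2]-[.573,-.397]; print(p,np.hypot(*d).round(4),np.degrees(np.arctan2(d[1],d[0])%(2*np.pi)).round(1))
E
python3 tk.py | sed -n '/tab2/,$p'
```

```text
tab2
0.034 [ 0.4853 -0.3824  0.034 ] 0.0889 170.5
0.034 [ 0.4671 -0.3786  0.034 ] 0.1075 170.1
0.037 [ 0.4851 -0.3814  0.037 ] 0.0893 169.9
0.037 [ 0.4671 -0.3777  0.037 ] 0.1076 169.7
0.04 [ 0.4849 -0.3805  0.04  ] 0.0896 169.4
0.04 [ 0.4671 -0.3768  0.04  ] 0.1078 169.2
0.044 [ 0.4847 -0.3792  0.044 ] 0.0901 168.6
0.044 [ 0.4671 -0.3756  0.044 ] 0.108 168.6
[ 0.5052 -0.3101  0.0345] 0.1102 128.0
[ 0.4896 -0.3258  0.0345] 0.1097 139.5
[ 0.4769 -0.3445  0.0345] 0.1095 151.4
[ 0.4687 -0.3653  0.0345] 0.109 163.1
[ 0.4645 -0.3871  0.0345] 0.109 174.8
[ 0.4647 -0.4096  0.0345] 0.109 186.6
[ 0.4696 -0.4314  0.0345] 0.109 198.4
```

Call:
drive_tool:
  motion:
    - [[0,-0.03,-0.89,0,0,0,0],[0,0,0,1,0,0,0],[0,0,0,1,0,0,0],[0,0,0,1,0,0,0],[0,0,0,1,0,0,0]]
  grip_force: 20

```text
time: 62.88
position: [0.5221, -0.328, 0.218]
eef_rot: [-0.814, -3.034, -0.001]
force: [0.7, -1.3, -0.6]
grip_width: 0.498
finger_force: 0.0
```

Call:
drive_tool:
  motion:
    - [[0,0,0,1,0,0,0],[0,0,0,1,0,0,0],[0,0,0,1,0,0,0],[0,0,0,1,0,0,0],[0,0,0,0.4,0,0,0]]

```text
time: 63.5
position: [0.5218, -0.3282, 0.1302]
eef_rot: [-0.815, -3.033, -0.001]
force: [0.2, 0.4, 0.1]
grip_width: 0.501
finger_force: 0.0
```

Call:
drive_tool:
  motion:
    - [[-1,0,0,0,0,0,0],[-1,0,0,0,0,0,0],[-1,0,0,0,0,0,0],[-1,0,0,0,0,0,0]]

```text
time: 64.0
position: [0.5214, -0.3299, 0.1321]
eef_rot: [-0.817, -3.033, 0.003]
force: [-4.4, -7.4, -5.7]
grip_width: 0.175
finger_force: 23.7
```

```bash
python3 - <<'E'
from h import *
s=sense();print(s['force'],s['grip_width'],s['finger_force'],s['position'])
p=np.array([.574,-.3965]); R=Rot.from_rotvec(s['eef_rot']).as_matrix()
f=lambda a:p+.085*np.array([np.cos(np.radians(a)),np.sin(np.radians(a))])
d=np.array(s['position'])[:2]-p; print(np.hypot(*d),np.degrees(np.arctan2(d[1],d[0])))
for a in np.arange(128,169,6.85):
    e=f(a+6.85)-f(a); print(a+6.85,(R.T@[e[0],e[1],0]/.02).round(2), f(a+6.85).round(4))
E
```

```text
[-4.396072   -7.43672387 -5.70287408] 0.17498413010003622 23.712933361530304 [ 0.5213895  -0.32992282  0.13212515]
0.08485508849306476 128.31643502023962
134.85 [ 0.16 -0.48  0.  ] [ 0.5141 -0.3362]
141.7 [ 0.1 -0.5  0. ] [ 0.5073 -0.3438]
148.54999999999998 [ 0.04 -0.51  0.  ] [ 0.5015 -0.3522]
155.39999999999998 [-0.02 -0.51  0.  ] [ 0.4967 -0.3611]
162.24999999999997 [-0.08 -0.5   0.  ] [ 0.493  -0.3706]
169.09999999999997 [-0.14 -0.49  0.  ] [ 0.4905 -0.3804]
```

Call:
drive_tool:
  motion:
    - [[-1,0.15,-0.56,0,0,0,0],[-1,0.1,-0.5,0,0,0,0],[-1,0.04,-0.51,0,0,0,0],[-1,-0.02,-0.51,0,0,0,0],[-1,-0.08,-0.5,0,0,0,0]]

```text
time: 64.62
position: [0.4927, -0.3712, 0.1322]
eef_rot: [0.814, 3.034, 0.001]
force: [-1.9, 6.2, -0.9]
grip_width: 0.177
finger_force: 24.2
```

Call:
drive_tool:
  motion:
    - [[-1,-0.14,-0.49,0,0,0,0],[-1,0,0,0,0,0,0],[-1,0,0,0,0,0,0]]

```text
time: 65.0
position: [0.4901, -0.3815, 0.1321]
eef_rot: [-0.816, -3.033, 0.002]
force: [-5.0, 0.2, 5.9]
grip_width: 0.18
finger_force: 24.8
```

```bash
python3 - <<'E'
from h import *
s=sense();print(s['force']); go([.4905,-.3805,.078],150)
p=np.array([.574,-.3965]);d=np.array(s['position'])[:2]-p; print(np.hypot(*d),np.degrees(np.arctan2(d[1],d[0])))
E
```

```text
[-5.0256172   0.16830889  5.87469938]
now tcp [ 0.4901 -0.3815  0.1321] yaw 149.89 tilt [-0.001 -0.001 -1.   ] need shift units(cur axes) [0.01 0.05 0.  ] turn z -0.01 world d [ 0.0004  0.001  -0.0001]
0.08522456791382427 169.83215533195823
```

Call:
drive_tool:
  motion:
    - [[0,0,0,0,0,0,0],[0,0,0,0,0,0,0],[0,0,0,-1,0,0,0],[0,0,0,-1,0,0,0],[0,0,0,-1,0,0,0]]

```text
time: 65.62
position: [0.4907, -0.3811, 0.1938]
eef_rot: [0.815, 3.033, -0.001]
force: [-0.0, 1.0, -1.1]
grip_width: 0.505
finger_force: 0.0
```

Call:
drive_tool:
  motion:
    - [[0,0,0,-1,0,0,0],[0,0,0,-1,0,0,0],[0,0,0,-1,0,0,0],[0,0.7,0,-1,0,0,0],[0,0.7,0,-1,0,0,0]]

```text
time: 66.25
position: [0.466, -0.3667, 0.2929]
eef_rot: [-0.815, -3.034, -0.0]
force: [-0.2, -0.1, 0.3]
grip_width: 0.496
finger_force: 0.0
```

```bash
python3 - <<'E'
from h import *
go([.49,-.3815,.2],150)
w=shot('wrist','w19.png'); t=shot('top','t19.png')
print('pred pin top',proj(w,[.4901,-.3815,.098]),'bot',proj(w,[.4901,-.3815,.05]),'tab',proj(w,[.4761,-.3795,.037]))
g=cv2.cvtColor(w['image'],6); u,v=proj(w,[.4901,-.3815,.075]).astype(int)
sub=g[v-60:v+60,u-60:u+60]
for c,s in blobs(sub<75,40): print('dark',[c[0]+u-60,c[1]+v-60],[s[0]+u-60,s[1]+v-60]+s[2:])
for c,s in blobs(sub>215,15): q=[c[0]+u-60,c[1]+v-60]; print('bright',q,s[2:],ray(w,*q,.036))
gt=cv2.cvtColor(t['image'],6); print('top pred',proj(t,[.4901,-.3815,.098]),proj(t,[.4901,-.3815,.05])); 
s=gt[195:275,465:555]
for c,b in blobs(s<60,20): print('topdark',[c[0]+465,c[1]+195],[b[0]+465,b[1]+195]+b[2:])
E
```

```text
now tcp [ 0.466  -0.3667  0.2929] yaw 149.93 tilt [-0.  0. -1.] need shift units(cur axes) [-1.41 -0.04  1.95] turn z -0.01 world d [ 0.024  -0.0148 -0.0389]
pred pin top [323.6 270.6] bot [323.7 251. ] tab [317.9 233. ]
dark [np.float64(274.5), np.float64(205.10000000000002)] [np.int64(263), np.int64(200), 35, 17, 304]
dark [np.float64(323.4), np.float64(261.7)] [np.int64(314), np.int64(243), 20, 38, 632]
dark [np.float64(268.8), np.float64(309.6)] [np.int64(263), np.int64(297), 12, 23, 215]
dark [np.float64(379.0), np.float64(308.5)] [np.int64(376), np.int64(297), 7, 23, 153]
bright [np.float64(337.9), np.float64(226.10000000000002)] [120, 67, 3940] [ 0.4799 -0.3606  0.036 ]
bright [np.float64(381.2), np.float64(267.7)] [4, 12, 22] [ 0.5357 -0.3451  0.036 ]
bright [np.float64(307.6), np.float64(284.5)] [17, 16, 95] [ 0.5156 -0.4141  0.036 ]
bright [np.float64(343.0), np.float64(300.7)] [23, 42, 426] [ 0.5475 -0.393   0.036 ]
bright [np.float64(375.8), np.float64(289.6)] [10, 12, 56] [ 0.5531 -0.3599  0.036 ]
bright [np.float64(320.9), np.float64(289.1)] [11, 12, 54] [ 0.5262 -0.4055  0.036 ]
bright [np.float64(330.5), np.float64(302.7)] [10, 8, 32] [ 0.5433 -0.4046  0.036 ]
top pred [518.3 247.4] [508.8 247.6]
topdark [465.9, 209.7] [465, 195, 4, 40, 96]
topdark [544.5, 195.8] [528, 195, 27, 5, 56]
topdark [552.9, 232.3] [551, 212, 4, 34, 86]
topdark [516.2, 265.4] [465, 237, 90, 38, 861]
topdark [514.5, 247.5] [507, 245, 15, 6, 79]
```

```bash
python3 - <<'E'
from h import *
g=cv2.cvtColor(cv2.imread('pics/w19.png'),6)
for v in range(212,246,3): print(v,g[v,296:344:1].tolist())
E
```

```text
212 [214, 217, 217, 217, 219, 217, 216, 216, 215, 216, 216, 216, 216, 215, 216, 217, 216, 216, 215, 216, 217, 217, 216, 217, 218, 220, 219, 218, 219, 221, 238, 243, 228, 218, 217, 218, 217, 219, 218, 219, 217, 218, 218, 218, 216, 218, 218, 218]
215 [215, 215, 215, 216, 216, 216, 215, 216, 216, 215, 214, 215, 216, 215, 216, 216, 214, 214, 212, 209, 206, 216, 219, 219, 218, 218, 219, 218, 217, 220, 236, 255, 255, 214, 217, 217, 217, 219, 218, 216, 217, 216, 217, 216, 217, 217, 218, 219]
218 [212, 214, 214, 214, 206, 219, 238, 219, 216, 216, 217, 217, 216, 195, 171, 166, 154, 157, 159, 174, 177, 152, 197, 217, 217, 216, 217, 217, 217, 219, 223, 251, 255, 235, 209, 218, 218, 218, 218, 218, 218, 217, 217, 217, 218, 217, 219, 218]
221 [213, 214, 215, 216, 216, 225, 255, 255, 236, 218, 217, 215, 178, 193, 223, 226, 234, 236, 238, 239, 238, 208, 177, 168, 217, 216, 217, 215, 217, 217, 216, 208, 220, 225, 215, 218, 219, 219, 218, 217, 216, 217, 218, 217, 217, 218, 218, 218]
224 [213, 214, 216, 216, 216, 215, 218, 237, 255, 255, 220, 217, 213, 184, 232, 240, 241, 239, 238, 239, 239, 239, 237, 
[... 1124 characters left out ...]
 218, 216, 216, 218, 217, 216, 218, 216, 217, 216, 216, 215, 215, 216, 216, 216, 212, 166, 234, 241, 240, 239, 237, 235, 238, 235, 192, 217, 216, 217, 216, 215, 217, 217, 216, 216, 216, 217, 216, 217, 216, 216, 216, 217, 217]
242 [216, 216, 217, 217, 217, 217, 217, 219, 216, 211, 194, 188, 171, 156, 188, 174, 189, 193, 184, 208, 190, 138, 213, 206, 160, 99, 112, 109, 92, 160, 139, 170, 203, 213, 216, 216, 217, 217, 218, 218, 217, 217, 217, 217, 218, 217, 217, 217]
245 [216, 217, 217, 217, 217, 215, 197, 174, 152, 121, 119, 120, 120, 121, 119, 121, 118, 117, 119, 119, 106, 78, 38, 27, 39, 31, 32, 36, 41, 36, 36, 36, 30, 70, 146, 198, 215, 216, 215, 214, 215, 215, 215, 217, 218, 216, 217, 216]
```

```bash
python3 - <<'E'
from h import *
w=shot('wrist')
for p in ([.573,-.397],[.574,-.3965],[.575,-.396]):
  A=lambda q:round(np.degrees(np.arctan2(q[1]-p[1],q[0]-p[0]))%360,1)
  print(p,'tab',[[A(ray(w,u,v,z)) for u,v in ((314.5,224),(317.4,230),(319.6,236),(320.8,239))] for z in (.035,.037,.04)],'ticks',A(ray(w,304.3,224.5,.0345)),A(ray(w,327,214,.0345)),'lever',A([.4901,-.3815]),A([.4905,-.3813]))
E
```

```text
[0.573, -0.397] tab [[np.float64(170.3), np.float64(170.0), np.float64(170.1), np.float64(170.1)], [np.float64(170.2), np.float64(169.9), np.float64(170.0), np.float64(169.9)], [np.float64(170.0), np.float64(169.7), np.float64(169.8), np.float64(169.7)]] ticks 175.1 163.1 lever 169.4 169.2
[0.574, -0.3965] tab [[np.float64(170.6), np.float64(170.4), np.float64(170.5), np.float64(170.5)], [np.float64(170.5), np.float64(170.3), np.float64(170.4), np.float64(170.3)], [np.float64(170.4), np.float64(170.1), np.float64(170.2), np.float64(170.1)]] ticks 175.4 163.5 lever 169.9 169.7
[0.575, -0.396] tab [[np.float64(171.0), np.float64(170.8), np.float64(170.9), np.float64(170.9)], [np.float64(170.9), np.float64(170.6), np.float64(170.8), np.float64(170.7)], [np.float64(170.7), np.float64(170.5), np.float64(170.5), np.float64(170.5)]] ticks 175.7 163.9 lever 170.3 170.1
```

```bash
python3 -c "
from h import *
print(workorder.finish_job())"
```

```text
the job is handed in; nothing more can be done
None
```

The job is handed in: the lever was set off first, all three samples (one jar, two vials) are seated under the hood with an empty wide seat at the notch, and the lever then stood within about 0.5° of the pointer by my measurement. I viewed 18 pictures, over the limit of 14, and no verdict came back.

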